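# Feed a gift box along the fence with a push stick

### The arm

A 6-joint arm with a two-finger parallel gripper is mounted at the origin on a cart in front of the work surface, level with it; the furniture and walls round the work are solid. World frame = base frame: x ahead of the robot, y to its left, z up, the work surface at z = 0. Lengths are in m, angles in rad, forces in N, time in s.
With the tool pointing down it reaches from about 0.425 to 0.95 m from the base axis. Payload 3.5 kg.
Tool frame: the origin (TCP) lies midway between the tips of the shut fingers; the grasp point (between the pads) lies 19 mm behind it (arm.grip_point_offset is the distance from the TCP to the grasp point, in m); z points along the fingers, y is the direction in which the jaws open and shut (so a half turn about z gives the same grasp; the last joint's range is limited). The gripper opens to 85 mm and grips with 20 to 120 N. Pads are 22 mm wide; open, the fingers measure 114 mm over their backs; the gripper's body (76 mm by 85 mm) begins 54 mm behind the grasp point. The pads swing forward as they close: fully open they stand 13 mm farther back than shut.
Start: joints at [1.124, 0.286, 1.577, -0, 1.279, -0.15], TCP at [0.197, 0.645, 0.231] pointing down, gripper open.
Joint ranges: [-2.77, 2.77], [-0.9, 2.22], [0.21, 2.48], [-1.53, 4.67], [0.24, 2.81], [-2.84, 2.84]. Speed limits (rad/s): [2.79, 2.79, 3.14, 3.14, 3.14, 3.14].

### API

Orientations are given as a unit quaternion [w, x, y, z].
In Python, from bench import arm, camera gives the robot as it stands.
- The arm moves only by the tool jog_arm, never from a script. Its argument "motion" is one flat list of numbers, 7 for each row, row after row: the closure, from 0 (fully open) to 1 (shut), then the shift along the tool's x, y, z in units of 30 mm (1.0 is 30 mm), then the turn, a rotation vector about the tool's x, y, z in units of 8 degrees (1.0 is 8 degrees). In form: [fingers, dx, dy, dz, wx, wy, wz, fingers, dx, dy, dz, wx, wy, wz, ...]. A call has 1 to 10 rows; each row shifts and turns the pose as measured when the row begins, along the tool's axes as they then stand; what a row does not reach is not made up. A row lasts 1/8 s, in which the tool goes at most 62.5 mm and 10.7 degrees, less where a joint would pass 70% of its speed; a pose out of reach is approached as far as the arm can. A call with a number of a shift or a turn outside -1 to 1 is refused whole. A call with a gripper value outside its range is refused whole. The fingers move at their own pace and stop on an object; the grip force is fixed at half the most. Time passes only in rows, so rows that do not move let the fingers close. It gives the time, the measured TCP pose, the force and the opening at its end, in the units of the state.
- arm.observe(): the state, without advancing time (a new reading comes with each control period).
- camera(name): name is "side" or "top"; returns a dict with "color" (384x512x3 uint8, blue, green, red), "fx", "fy", "cx", "cy" (pixels), "rvec" (rotation vector, rad) and "tvec" (3), from world to camera coordinates, as OpenCV has them. Camera axes: x right, y down, z forward; pixel columns grow to the right and rows downward; lengths in m; the calibration is good to about 2 mm. A picture is of the moment at which its call begins. There is no depth.
- arm.job_done(): hands the job in, once; it reports no verdict.
The state is a dict: "time": time; "qpos": joint angles; "joint_vel": joint speeds; "joint_efforts": joint torques, N m; "tool_pos": TCP position; "eef_rot": TCP orientation; "wrist_force": force on the tool from outside, world axes, zero at the start; "torque": the same for the moment, N m; "grip_width": finger opening in m.
Only numpy, scipy, OpenCV 4.12 (cv2) and the standard library are available. Lean on these libraries where they do the work, as an engineer would, in place of code of your own. Each camera call takes 0.05 s, during which the arm holds its last target.

### The job

Take the push stick from its rest and with it press the white gift box flush against the metal fence of the labelling station, while the box is still in front of the clear guard; then feed it along the fence, keeping it flush, in under the guard until it meets the end stop. Lay the stick back in its rest as you found it. Keep the gripper itself off the gift box and leave the other things on the table where they are.

Things in the scene. Friction and masses are not known exactly. Their poses are not given: they have to be found in the camera images.
- white_gift: White gift box with a red ribbon and bow, 60 (its x) x 85 (its y) x 32 mm high (47 mm with the bow), straight flat sides, about 0.1 kg. It lies flat on the station's board, long side roughly along the fence, 14 to 26 mm off it, turned by up to 0.12 rad; it slides easily. Origin: centre of its underside.
- label_station: Fixed labelling station, z up; origin on the table under the middle of its grey board, 180 (x) x 390 (y) x 12 mm thick (surface at z = 0.012). An aluminium fence runs along its far (+x) side; the box starts at its -y end and is fed to +y, to a dark end stop with a rubber face at y = 0.135 (top z = 0.042). A white line at y = -0.06 shows where the guard begins.
- fence (a point): Foot of the fence's face, half way along it: in the station's frame (0.055, 0, 0.012). The face looks to the station's -x and runs from y = -0.185 to +0.185; the fence's top is 32 mm above the board.
- gift_home (a point): Where the white gift box's origin lies when it is flush with the fence and home against the stop: (0.025, 0.0925, 0.012) in the station's frame. x axis square to the fence and pointing at it, y axis the feed direction. The label head, 32 mm in diameter, hangs 98 mm above the board near this point.
- guard_edge (a point): Middle of the guard's front lower edge (yellow rim): (0.013, -0.063, 0.255) in the station's frame. The clear horizontal guard covers station x -0.062 to +0.088, y -0.063 to +0.173, so a gripper must lean back to -y to bring the stick's shoe in under it. Two 14 mm posts carry it at x = 0.081, y = 0.02 and 0.15.
- push_stick: Loose wooden stick, 0.13 kg, with a black rubber shoe. Frame as in use and in its rest (z up, sole level): origin at the lower middle of the shoe's pushing face, which looks to +y. Shoe: x -0.017 to 0.017, y -0.018 to 0, z 0 to 0.024. From (0, -0.009, 0.012) the shaft, 20 (x) by 18 mm, rises 203 mm, leaning 40 degrees from vertical to -y: direction (0, -0.643, 0.766).
- stick_grip (a point): Where to grip the stick: on the shaft's centre line, 38 mm below its upper end; (0, -0.1151, 0.1384) in the stick's frame, above a red band. Grip across the 20 mm width (fingers closing along the stick's x), fingers pointing down along the shaft, so leaning 40 degrees. Axes as the stick's, not along the shaft.
- stick_rest: Fixed rest, dark wood base 84 (x) x 200 (y) x 8 mm, z up, origin on the table under its middle. The stick lies in it with the rest's own orientation: sole on the base between low cheeks (50 mm apart), front against a toe stop (top z = 0.025), shaft on the cross bar of a brass fork (at y = 0, z = 0.09) between two prongs 34 mm apart, tops at z = 0.104. It lifts straight up and goes back straight down.
- rest_seat (a point): Where the stick's origin lies when the stick is in its rest: (0, 0.080, 0.008) in the rest's frame. Axes as the rest's.
- green_soap: Bystander: green soap bar, 60 x 81 x 25 mm.
- balm_tin: Bystander: round pink tin, 67 mm diameter, 29 mm high.
- gift_box_d: Bystander: little brown gift box with a red bow, 63 x 63 x 51 mm.
- toy_car: Bystander: wooden toy car, 77 x 100 x 54 mm.
- match_box: Bystander: match box, 50 x 64 x 15 mm.
- wood_bird: Bystander: carved wooden bird, 55 x 109 x 54 mm.

How it is judged:
On the way, in this order (a step that is already met when the one before it is completed fails the run):
1. the gift box pressed flush to the fence (within 5 mm and 0.08 rad) while still in front of the guard (x of white_gift in the frame of label_station above 0.02 m and angle between the y axis of white_gift and the y axis of label_station, either way round below 0.08 rad and y of white_gift in the frame of label_station below -0.06 m), for 0.1 s.
2. the box fed home: within 5 mm of the end stop, flush to the fence (x of white_gift in the frame of label_station above 0.02 m and angle between the y axis of white_gift and the y axis of label_station, either way round below 0.08 rad and y of white_gift in the frame of label_station above 0.0875 m), for 0.2 s.
At the end, for the whole second after the job is handed in: The gift box lies flat on the board within 5 mm of the fence and 5 mm of the end stop, parallel to the fence within 0.08 rad; the push stick is back in its rest (origin within 20 mm of its seat, upright within 0.15 rad, heading within 0.3 rad), both at rest (all of step 2 and z of white_gift in the frame of label_station below 0.018 m and angle between white_gift's own z axis and vertical below 0.1 rad and distance between push_stick and rest_seat below 0.02 m and angle between the z axis of push_stick and the z axis of stick_rest, either way round below 0.15 rad and angle between the y axis of push_stick and the y axis of stick_rest, either way round below 0.3 rad and linear speed of each of push_stick, white_gift below 0.02 m/s); the robot touches nothing.
It fails at once if the box goes in under the guard (its origin past y = -0.06 in the station's frame) while more than 7 mm off the fence or turned more than 0.12 rad from it (y of white_gift in the frame of label_station above -0.06 m and not (x of white_gift in the frame of label_station above 0.018 m and angle between the y axis of white_gift and the y axis of label_station, either way round below 0.12 rad)).
It fails at once if the gripper or arm touches the gift box (contact force between any of the fingers, the arm and white_gift above 0.5 N).
It fails at once if a bystander is moved more than 20 mm (distance of any of green_soap, balm_tin, gift_box_d, toy_car, match_box, wood_bird from where it was at the start of the episode above 0.02 m).
It also fails if it takes over 72 s, if anything falls off the work surface, if the arm or the gripper's body presses on something with over 40 N, if the wrist force passes 120 N, or if a joint passes its speed limit or range.

## Working session

There is one attempt and no reset: what is moved stays moved. The work goes in short steps, Python scripts to look and compute and a tool call to move; the robot and the scene stay as the last step left them, time stands still between calls to the robot, and variables do not carry over. Pictures are saved under pics/ and viewed, and the job is handed in when it is done.

Besides the shell and the picture viewer there is one more tool, called after "Call:" by a JSON object that holds its "fn" and its "kwargs", one argument or row to a line. jog_arm: Moves the arm, as the interface text tells. Its arguments: {"type":"object","properties":{"motion":{"type":"array","items":{"type":"number","minimum":-1,"maximum":1}}},"required":["motion"]}

```bash
ls; mkdir -p pics; python3 - <<'E'
from bench import arm,camera
import cv2,numpy as np
print(arm.observe())
for n in("side","top"):
    c=camera(n);cv2.imwrite(f"pics/{n}0.png",c["color"]);print(n,c["fx"],c["fy"],c["cx"],c["cy"],c["rvec"],c["tvec"])
    R=cv2.Rodrigues(np.array(c["rvec"]))[0];print(-R.T@np.array(c["tvec"]))
E
```

```text
pics
{'time': 0.0, 'qpos': array([ 1.12399675e+00,  2.87147425e-01,  1.57813807e+00, -1.61525190e-06,
        1.27862190e+00, -1.49994585e-01]), 'joint_vel': array([-7.80739767e-04, -1.63819375e-04,  7.47767828e-04,  2.02707472e-04,
        4.49823788e-05,  1.02281878e-04]), 'joint_efforts': array([-6.77915941e-04, -4.05988991e+01, -2.92620921e+01, -2.19086483e-04,
        5.75927683e-03, -2.49343270e-05]), 'tool_pos': array([0.19710134, 0.64490709, 0.22998043]), 'eef_rot': array([-3.39514506e-04,  1.47858045e-01,  9.89007916e-01, -1.10645190e-03]), 'wrist_force': array([-0.65015245,  0.55919767, -0.59024503]), 'torque': array([0.04728055, 0.03469723, 0.00829828]), 'grip_width': 0.08526255768351697}
side 346.9587606813022 346.9587606813022 250.22884617632621 191.41419964655805 [ 2.15070834 -0.39439476  0.18565888] [-0.50243505  0.22801959  1.32887848]
[ 0.15057992 -1.07841699  0.94058196]
top 467.2932021341828 467.2932021341828 258.4705166740772 192.77340450563577 [ 1.70864487 -2.07841098  0.61186917] [0.06375236 0.51790189 1.58542328]
[-0.4303313   0.12089291  1.60812114]
```

View pics/side0.png

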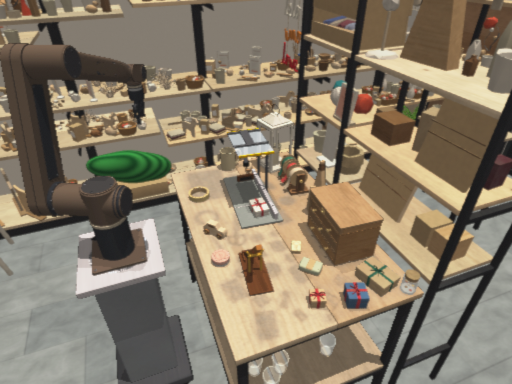

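View pics/top0.png

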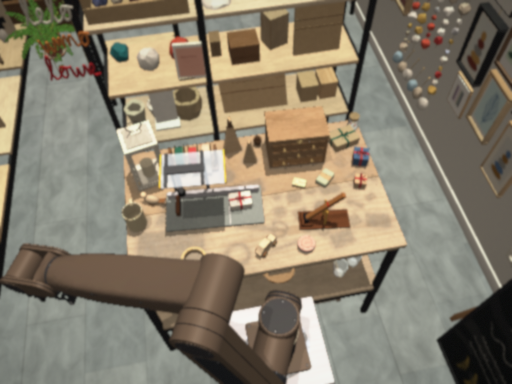

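```bash
python3 - <<'E'
import cv2
t=cv2.imread("pics/top0.png");s=cv2.imread("pics/side0.png")
def z(im,x,y,w,h,k,n): cv2.imwrite(n,cv2.resize(im[y:y+h,x:x+w],None,fx=k,fy=k,interpolation=cv2.INTER_CUBIC))
z(t,155,170,125,75,6,"pics/t_station.png")
z(t,290,180,70,60,8,"pics/t_rest.png")
z(s,210,120,90,115,5,"pics/s_station.png")
z(s,225,235,60,65,9,"pics/s_rest.png")
E
```

```text
(no output)
```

View pics/t_station.png

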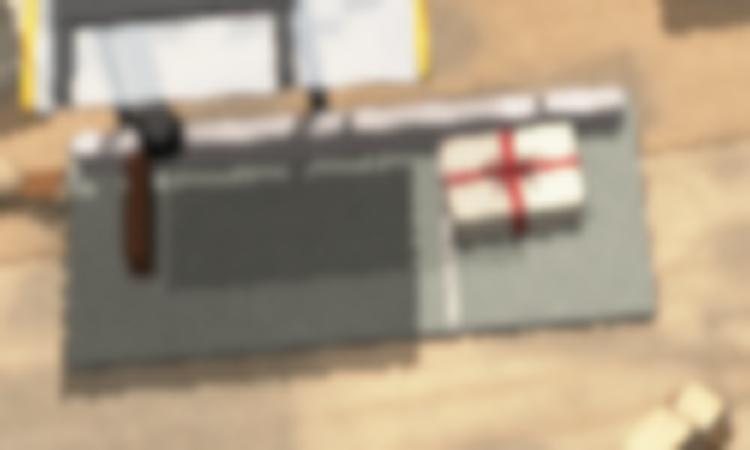

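View pics/t_rest.png

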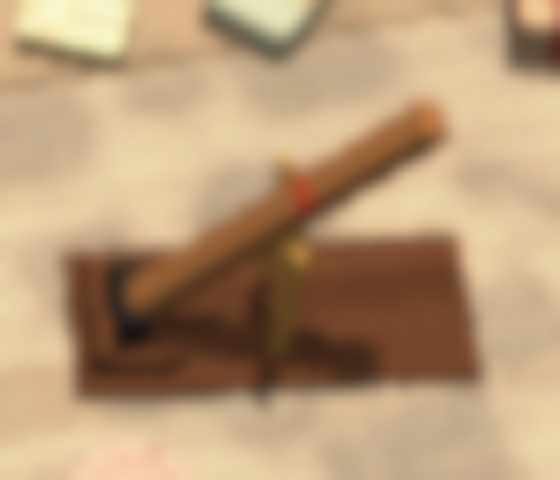

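View pics/s_station.png

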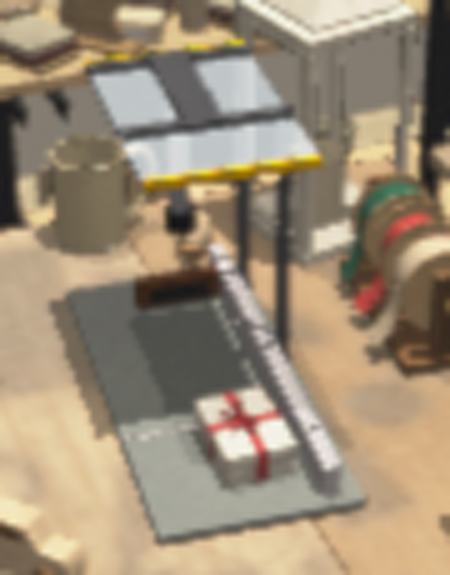

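View pics/s_rest.png

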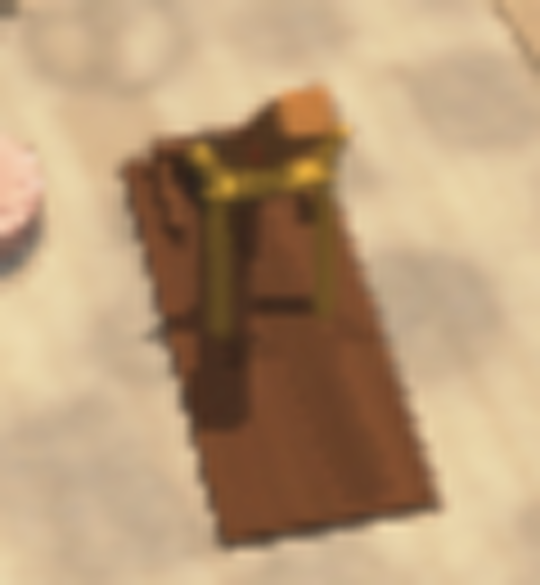

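```bash
cat > h.py <<'E'
import numpy as np,cv2,json
from scipy.optimize import least_squares
CAM={'side':(346.95876,250.228846,191.4142,[2.15070834,-0.39439476,0.18565888],[-0.50243505,0.22801959,1.32887848]),
'top':(467.2932,258.4705167,192.7734,[1.70864487,-2.07841098,0.61186917],[0.06375236,0.51790189,1.58542328])}
def proj(P,c):
    f,cx,cy,r,t=CAM[c]
    return cv2.projectPoints(np.array(P,float).reshape(-1,3),np.array(r),np.array(t),np.array([[f,0,cx],[0,f,cy],[0,0,1.]]),None)[0].reshape(-1,2)
def w(pose,P):
    x,y,a=pose[:3];P=np.array(P,float).reshape(-1,3);c,s=np.cos(a),np.sin(a)
    return np.c_[x+c*P[:,0]-s*P[:,1],y+s*P[:,0]+c*P[:,1],P[:,2]+(pose[3] if len(pose)>3 else 0)]
def full(p,off,k): return np.array(off)+(np.array(p,float)+.5)/k-.5
def fit(obs,x0):
    def r(p): return np.concatenate([(proj(w(p,[P]),c)[0]-uv) for c,P,uv in obs])
    s=least_squares(r,x0,loss='soft_l1',f_scale=.7); return s.x,r(s.x).reshape(-1,2)
def back(uv,c,z):
    f,cx,cy,r,t=CAM[c];R=cv2.Rodrigues(np.array(r))[0];o=-R.T@np.array(t);d=R.T@np.array([(uv[0]-cx)/f,(uv[1]-cy)/f,1]);return o+d*(z-o[2])/d[2]
def box(x0,x1,y0,y1,z0,z1):
    V=[(x,y,z) for x in(x0,x1) for y in(y0,y1) for z in(z0,z1)]
    return [(a,b) for i,a in enumerate(V) for b in V[i+1:] if sum(p!=q for p,q in zip(a,b))==1]
def overlay(im,c,pose,segs,off,k,col):
    for a,b in segs:
        p=proj(w(pose,[a,b]),c); q=(p-np.array(off)+.5)*k-.5
        cv2.line(im,tuple(int(v) for v in q[0].round()),tuple(int(v) for v in q[1].round()),col,1,cv2.LINE_AA)
E
python3 - <<'E'
from h import *
T=lambda p:full(p,(155,170),6); S=lambda p:full(p,(210,120),5)
obs=[('top',(-.09,-.195,.012),T((655,320))),('top',(-.09,.195,.012),T((68,362))),
('side',(-.09,-.195,.012),S((158,535))),('side',(.09,-.195,.012),S((367,500))),('side',(-.09,.195,.012),S((68,292))),
('side',(-.062,-.063,.255),S((145,187))),('side',(.088,-.063,.255),S((320,164))),('side',(-.062,.173,.255),S((90,67))),('side',(.088,.173,.255),S((245,43)))]
p,r=fit(obs,[.7,.3,0]);print(p);print(r.round(2))
T=lambda p:full(p,(290,180),8); S=lambda p:full(p,(225,235),9)
h=.042;l=.1
obs=[('top',(h,l,.008),T((68,255))),('top',(h,-l,.008),T((455,238))),('top',(-h,-l,.008),T((480,378))),('top',(-h,l,.008),T((78,393))),
('side',(-h,l,.008),S((125,165))),('side',(-h,-l,.008),S((222,540))),('side',(h,-l,.008),S((438,503)))]
q,r=fit(obs,[.6,-.1,0]);print(q);print(r.round(2))
json.dump({'st':list(p),'rest':list(q)},open('poses.json','w'))
st_seg=box(-.09,.09,-.195,.195,.0,.012)+box(.055,.056,-.185,.185,.012,.044)+[((-.09,-.06,.012),(.055,-.06,.012)),((-.03,.135,.042),(.055,.135,.042)),((-.062,-.063,.255),(.088,-.063,.255)),((-.062,.173,.255),(.088,.173,.255))]
re_seg=box(-h,h,-l,l,0,.008)+[((-.017,0,.09),(.017,0,.09)),((-.017,0,.0),(-.017,0,.104)),((.017,0,.0),(.017,0,.104))]
stick=box(-.017,.017,.062,.08,.008,.032)
e=np.array((0,-.643,.766))
for sx in(-.01,.01):
  for sn in(-.009,.009):
    a=np.array((sx,.071,.020))+sn*np.array((0,.766,.643)); stick.append((tuple(a),tuple(a+.203*e)))
for c in('top','side'):
    im=cv2.imread(f'pics/{c}0.png')
    for nm,pose,segs,off,k,wh in(('station',p,st_seg,(155,170) if c=='top' else (210,120),6 if c=='top' else 5,(125,75) if c=='top' else(90,115)),('rest',q,re_seg+stick,(290,180) if c=='top' else (225,235),8 if c=='top' else 9,(70,60) if c=='top' else (60,65))):
        z=cv2.resize(im[off[1]:off[1]+wh[1],off[0]:off[0]+wh[0]],None,fx=k,fy=k,interpolation=cv2.INTER_CUBIC)
        overlay(z,c,pose,segs,off,k,(0,255,0)); cv2.imwrite(f'pics/ov_{c}_{nm}.png',z)
E
```

```text
[ 0.58722423  0.1357822  -0.10438585]
[[ 0.16 -1.35]
 [-1.33 -0.17]
 [-0.3   0.02]
 [-0.21 -0.44]
 [-0.06 -0.94]
 [-0.18  1.28]
 [ 0.63  0.92]
 [-0.67  0.56]
 [ 0.16  1.43]]
[ 0.4469648  -0.28360279 -0.14951246]
[[-0.57 -0.99]
 [ 0.88 -1.  ]
 [ 0.88 -0.22]
 [ 0.04  0.12]
 [-0.58 -0.73]
 [-0.7   0.06]
 [ 0.01 -0.26]]
```

```bash
python3 - <<'E'
import cv2,numpy as np
def comb(a,b,n):
    A=cv2.imread(a);B=cv2.imread(b);h=max(A.shape[0],B.shape[0])
    P=lambda x:cv2.copyMakeBorder(x,0,h-x.shape[0],0,0,cv2.BORDER_CONSTANT)
    cv2.imwrite(n,np.hstack([P(A),P(B)]))
comb('pics/ov_top_rest.png','pics/ov_side_rest.png','pics/ov_rest.png')
E
```

```text
(no output)
```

View pics/ov_top_station.png

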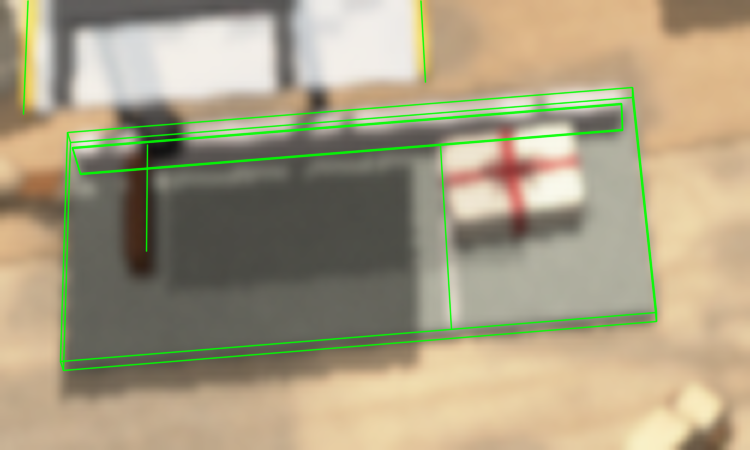

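View pics/ov_side_station.png

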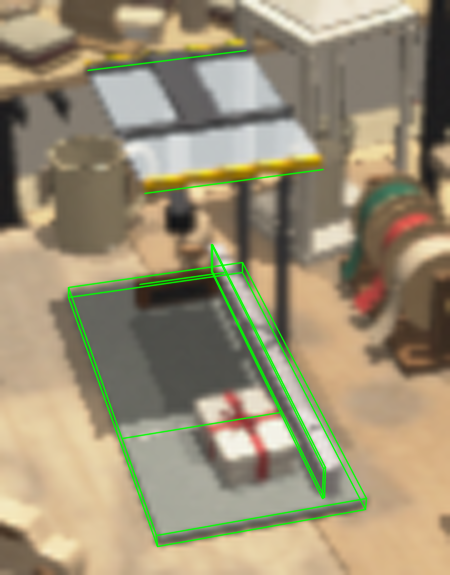

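View pics/ov_top_rest.png

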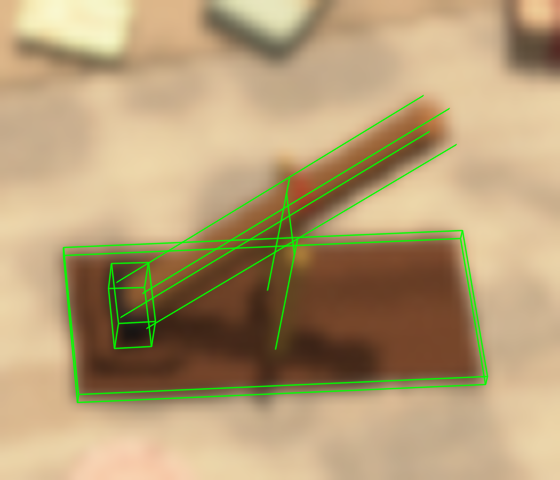

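View pics/ov_side_rest.png

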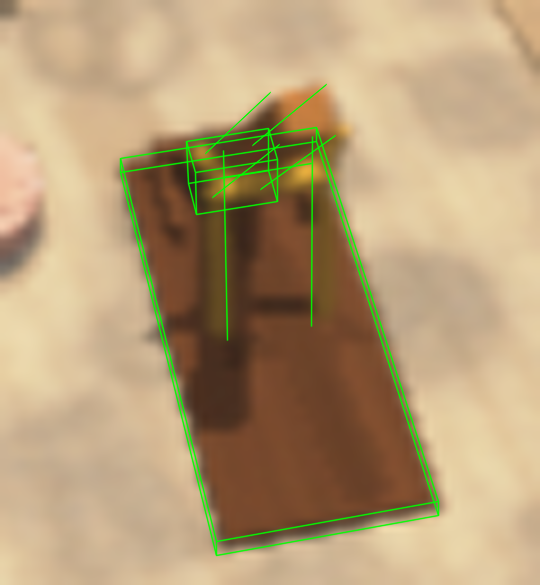

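```bash
python3 - <<'E'
from h import *
P=json.load(open('poses.json'))
T=lambda p:full(p,(155,170),6); S=lambda p:full(p,(210,120),5)
obs_b=[('top',(.03,.0425,.044),T((437,143))),('top',(.03,-.0425,.044),T((575,124))),('top',(-.03,-.0425,.044),T((584,203))),('top',(-.03,.0425,.044),T((457,222))),
('side',(-.03,.0425,.044),S((194,400))),('side',(.03,.0425,.044),S((266,386))),('side',(.03,-.0425,.044),S((299,435))),('side',(-.03,-.0425,.044),S((222,460)))]
obs_s=[('top',(-.09,-.195,.012),T((655,320))),('top',(-.09,.195,.012),T((66,362))),('top',(.088,-.063,.255),None),('top',(-.062,-.063,.255),T((428,80))),('top',(-.062,.173,.255),T((28,111))),
('top',(.055,-.185,.044),T((622,104))),
('side',(-.09,-.195,.012),S((158,535))),('side',(.09,-.195,.012),S((367,500))),('side',(-.09,.195,.012),S((68,292))),
('side',(-.062,-.063,.255),S((145,187))),('side',(.088,-.063,.255),S((320,164))),('side',(-.062,.173,.255),S((90,67))),('side',(.088,.173,.255),S((245,43)))]
obs_s=[o for o in obs_s if o[2] is not None]
T2=lambda p:full(p,(290,180),8); S2=lambda p:full(p,(225,235),9)
h=.042;l=.1
obs_r=[('top',(h,l,.008),T2((68,255))),('top',(h,-l,.008),T2((455,238))),('top',(-h,-l,.008),T2((480,378))),('top',(-h,l,.008),T2((78,393))),
('side',(-h,l,.008),S2((125,165))),('side',(-h,-l,.008),S2((222,540))),('side',(h,-l,.008),S2((438,503)))]
def r(p):
    o={'top':p[9:11],'side':p[11:13]};out=[]
    for i,ob in enumerate((obs_s,obs_r,obs_b)):
        for c,X,uv in ob: out.append(proj(w(p[3*i:3*i+3],[X]),c)[0]+o[c]-uv)
    return np.concatenate(out+[p[9:]/.8])
s=least_squares(r,P['st']+P['rest']+[.57,.03,-.1]+[0]*4,loss='soft_l1',f_scale=.7)
x=s.x;print(x.reshape(-1)[:9].reshape(3,3).round(4),x[9:].round(2));print(r(x)[:-4].reshape(-1,2).round(1).tolist())
st,re,b=x[:3],x[3:6],x[6:9]
c,sn=np.cos(st[2]),np.sin(st[2]);d=b[:2]-st[:2];print('box in station',c*d[0]+sn*d[1],-sn*d[0]+c*d[1],b[2]-st[2])
json.dump({'st':list(st),'rest':list(re),'box':list(b)},open('poses.json','w'))
E
```

```text
[[ 0.5875  0.1337 -0.1058]
 [ 0.4472 -0.2848 -0.1518]
 [ 0.5843  0.0259 -0.0345]] [-0.16  0.32  0.02 -0.41]
[[0.5, -1.1], [-0.7, -0.1], [-0.1, 0.5], [-0.5, 0.6], [0.2, 0.2], [-0.1, -0.1], [0.0, -0.5], [0.2, -1.2], [0.0, 1.1], [0.9, 0.7], [-0.4, 0.3], [0.5, 1.2], [-0.4, -0.8], [1.0, -0.7], [1.0, 0.0], [0.1, 0.3], [-0.3, -1.0], [-0.6, -0.1], [0.2, -0.4], [1.3, 0.2], [-0.8, 0.4], [-0.1, -0.3], [-0.3, -0.5], [0.4, 0.2], [-1.0, 0.3], [-0.7, 1.6], [1.2, -0.4]]
box in station 0.008197945857580033 -0.10761631205434974 0.07129772068465928
```

```bash
cat > plan.py <<'E'
from h import *
from bench import arm
from scipy.spatial.transform import Rotation as R
from scipy.linalg import logm,expm
PO=json.load(open('poses.json'))
def M(p,Rm): T=np.eye(4);T[:3,:3]=Rm;T[:3,3]=p;return T
def cur():
    s=arm.observe();q=s['eef_rot'];return M(s['tool_pos'],R.from_quat([q[1],q[2],q[3],q[0]]).as_matrix()),s
def Rlean(yaw,lean=40.):  # tool rot, y=frame x, leaning
    a=np.radians(lean)
    return R.from_euler('z',yaw).as_matrix()@np.c_[[0,np.cos(a),np.sin(a)],[1,0,0],[0,np.sin(a),-np.cos(a)]]
def tcp_for_stick(origin,yaw,lean=40.,back=0.):
    """TCP pose when stick origin at world origin, heading yaw; back: metres back along the tool"""
    Rm=Rlean(yaw,lean);g=np.array(origin)+R.from_euler('z',yaw).as_matrix()@np.array([0,-.1151,.1384])
    return M(g+Rm[:,2]*(.019-back),Rm)
def rows(T1,n=None,T0=None,frac=.95):
    if T0 is None: T0,_=cur()
    D=np.linalg.inv(T0)@T1
    if n is None: n=int(max(np.ceil(np.linalg.norm(D[:3,3])/.03/frac),np.ceil(np.degrees(R.from_matrix(D[:3,:3]).magnitude())/8/frac),1))
    E=np.real(expm(np.real(logm(D))/n))
    print(n,'rows of',(E[:3,3]/.03).round(2).tolist(),(R.from_matrix(E[:3,:3]).as_rotvec(degrees=True)/8).round(2).tolist())
def show():
    T,s=cur();print('t',round(s['time'],2),'q',s['qpos'].round(2).tolist(),'tcp',s['tool_pos'].round(4).tolist(),'F',s['wrist_force'].round(1).tolist(),'grip',round(s['grip_width'],4));return T
def seat(): return w(PO['rest'],[(0,.08,.008)])[0]
E
python3 - <<'E'
from plan import *
T=show()
W1=M([.46,.2,.42],R.from_euler('z',-.7).as_matrix()@T[:3,:3])
rows(W1)
A=tcp_for_stick(seat(),PO['rest'][2],back=.12);G=tcp_for_stick(seat(),PO['rest'][2])
print(A[:3,3],G[:3,3]);rows(A,T0=W1)
E
```

```text
t 0.1 q [1.12, 0.29, 1.58, 0.0, 1.28, -0.15] tcp [0.1971, 0.645, 0.23] F [0.2, -0.4, -0.0] grip 0.0853
20 rows of [-0.81, -0.35, -0.32] [-0.0, 0.0, 0.25]
[ 0.43209494 -0.38368633  0.22377049] [ 0.44375629 -0.30743841  0.13184516]
22 rows of [-0.93, -0.27, -0.01] [-0.08, 0.22, 0.23]
```

Call:
{"fn": "jog_arm", "kwargs": {
  "motion": [0,-0.8,-0.35,-0.5,0,0,0.25,0,-0.8,-0.35,-0.5,0,0,0.25,0,-0.8,-0.35,-0.5,0,0,0.25,0,-0.8,-0.35,-0.5,0,0,0.25,0,-0.8,-0.35,-0.5,0,0,0.25,0,-0.8,-0.35,-0.5,0,0,0.25,0,-0.8,-0.35,-0.5,0,0,0.25,0,-0.8,-0.35,-0.5,0,0,0.25,0,-0.8,-0.35,-0.5,0,0,0.25,0,-0.8,-0.35,-0.5,0,0,0.25]
}}

```text
time: 1.35
tool_pos: [0.3675, 0.4389, 0.3752]
eef_rot: [-0.003, 0.321, 0.947, -0.009]
wrist_force: [-0.2, 0.7, 0.7]
grip_width: 0.0855
```

```bash
python3 - <<'E'
from plan import *
T=show()
print(T[:3,:3].round(2))
W1=M([.46,.15,.42],Rlean(0.5,0))
rows(W1)
E
```

```text
t 1.35 q [0.7, -0.0, 1.64, -0.01, 1.52, -0.22] tcp [0.3675, 0.4389, 0.3752] F [-0.2, 0.7, 0.7] grip 0.0855
[[-0.79  0.61 -0.01]
 [ 0.61  0.79 -0.02]
 [-0.   -0.02 -1.  ]]
11 rows of [-0.85, -0.38, -0.13] [-0.01, 0.0, 0.27]
```

Call:
{"fn": "jog_arm", "kwargs": {
  "motion": [0,-0.88,-0.38,-0.15,0,0,0.28,0,-0.88,-0.38,-0.15,0,0,0.28,0,-0.88,-0.38,-0.15,0,0,0.28,0,-0.88,-0.38,-0.15,0,0,0.28,0,-0.88,-0.38,-0.15,0,0,0.28,0,-0.88,-0.38,-0.15,0,0,0.28,0,-0.88,-0.38,-0.15,0,0,0.28,0,-0.88,-0.38,-0.15,0,0,0.28,0,-0.88,-0.38,-0.15,0,0,0.28,0,-0.88,-0.38,-0.15,0,0,0.28]
}}

```text
time: 2.6
tool_pos: [0.4612, 0.1597, 0.4201]
eef_rot: [-0.003, 0.504, 0.863, -0.013]
wrist_force: [0.0, -0.0, -0.0]
grip_width: 0.0856
```

```bash
python3 - <<'E'
from plan import *
T=show()
A=tcp_for_stick(seat(),PO['rest'][2],back=.12)
W2=M(A[:3,3]+[0.0,0.05,.12],Rlean(PO['rest'][2],25))
rows(W2)
E
```

```text
t 2.6 q [0.13, -0.2, 1.75, -0.02, 1.62, -0.38] tcp [0.4612, 0.1597, 0.4201] F [0.0, -0.0, -0.0] grip 0.0856
18 rows of [-0.92, -0.24, -0.04] [-0.07, 0.17, 0.26]
```

Call:
{"fn": "jog_arm", "kwargs": {
  "motion": [0,-0.95,-0.25,-0.05,-0.05,0.17,0.27,0,-0.95,-0.25,-0.05,-0.05,0.17,0.27,0,-0.95,-0.25,-0.05,-0.05,0.17,0.27,0,-0.95,-0.25,-0.05,-0.05,0.17,0.27,0,-0.95,-0.25,-0.05,-0.05,0.17,0.27,0,-0.95,-0.25,-0.05,-0.05,0.17,0.27,0,-0.95,-0.25,-0.05,-0.05,0.17,0.27,0,-0.95,-0.25,-0.05,-0.05,0.17,0.27,0,-0.95,-0.25,-0.05,-0.05,0.17,0.27,0,-0.95,-0.25,-0.05,-0.05,0.17,0.27]
}}

```text
time: 3.85
tool_pos: [0.4827, -0.1405, 0.4014]
eef_rot: [-0.091, 0.659, 0.742, 0.078]
wrist_force: [0.0, 0.3, 1.3]
grip_width: 0.0856
```

```bash
python3 - <<'E'
from plan import *
T=show()
A=tcp_for_stick(seat(),PO['rest'][2],back=.12)
W2=M(A[:3,3]+[0.0,0.0,.05],Rlean(PO['rest'][2],40))
rows(W2)
E
```

```text
t 3.85 q [-0.58, -0.12, 1.72, 0.18, 1.7, -0.69] tcp [0.4827, -0.1405, 0.4014] F [0.0, 0.3, 1.3] grip 0.0856
10 rows of [-0.92, -0.18, 0.03] [-0.09, 0.33, 0.17]
```

Call:
{"fn": "jog_arm", "kwargs": {
  "motion": [0,-0.92,-0.18,0.03,-0.09,0.33,0.17,0,-0.92,-0.18,0.03,-0.09,0.33,0.17,0,-0.92,-0.18,0.03,-0.09,0.33,0.17,0,-0.92,-0.18,0.03,-0.09,0.33,0.17,0,-0.92,-0.18,0.03,-0.09,0.33,0.17,0,-0.92,-0.18,0.03,-0.09,0.33,0.17,0,-0.92,-0.18,0.03,-0.09,0.33,0.17,0,-0.92,-0.18,0.03,-0.09,0.33,0.17,0,-0.92,-0.18,0.03,-0.09,0.33,0.17,0,-0.92,-0.18,0.03,-0.09,0.33,0.17]
}}

```text
time: 5.1
tool_pos: [0.4268, -0.3886, 0.2648]
eef_rot: [-0.231, 0.712, 0.607, 0.267]
wrist_force: [0.5, 1.0, -0.7]
grip_width: 0.0853
```

```bash
python3 - <<'E'
from plan import *
T=show()
A=tcp_for_stick(seat(),PO['rest'][2],back=.08)
rows(A)
from bench import camera
for n,(x,y,wd,h) in {'top':(280,170,110,80),'side':(210,200,90,110)}.items():
    c=camera(n)['color'];cv2.imwrite(f'pics/{n}1.png',c)
    cv2.imwrite(f'pics/{n}1z.png',cv2.resize(c[y:y+h,x:x+wd],None,fx=6 if n=='top' else 5,fy=6 if n=='top' else 5,interpolation=cv2.INTER_CUBIC))
E
```

```text
t 5.1 q [-1.09, 0.32, 1.58, 0.42, 1.83, -0.95] tcp [0.4268, -0.3886, 0.2648] F [0.5, 1.0, -0.7] grip 0.0853
3 rows of [-0.26, 0.05, 0.83] [0.0, -0.05, -0.02]
```

View pics/top1z.png

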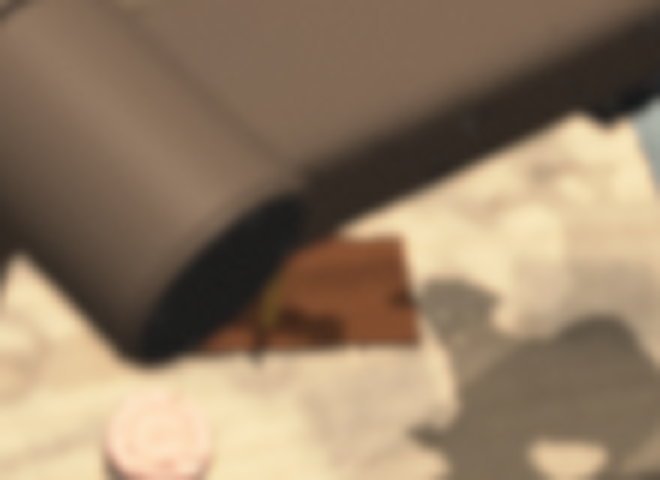

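View pics/side1z.png

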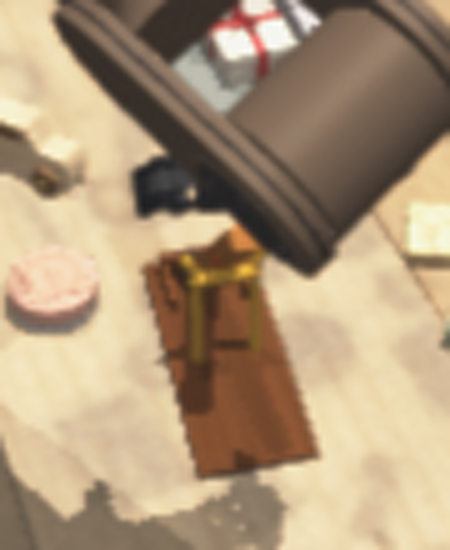

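```bash
python3 - <<'E'
from plan import *
T=show()
im=cv2.imread('pics/side1.png')
off,k=(210,200),5
pts=[T[:3,3],T[:3,3]+.0425*T[:3,1],T[:3,3]-.0425*T[:3,1],T[:3,3]-.1*T[:3,2], T[:3,3]-.019*T[:3,2]]
for p in pts: print(p.round(3),((proj([p],'side')[0]-off+.5)*k).round(0))
G=tcp_for_stick(seat(),PO['rest'][2]);print(((proj([G[:3,3]],'side')[0]-off+.5)*k))
e=w(PO['rest'],[(0,.08-.009-.203*.643,.020+.203*.766)]);print(e,((proj(e,'side')[0]-off+.5)*k))
E
```

```text
t 5.2 q [-1.09, 0.33, 1.59, 0.41, 1.83, -0.95] tcp [0.4253, -0.389, 0.2615] F [0.4, -0.5, 0.1] grip 0.0855
[ 0.425 -0.389  0.262] [252. 188.]
[ 0.467 -0.396  0.261] [324. 178.]
[ 0.383 -0.382  0.262] [179. 198.]
[ 0.415 -0.454  0.336] [281. 166.]
[ 0.423 -0.401  0.276] [257. 184.]
[231.90670013 249.55371975]
[[ 0.43821669 -0.34365921  0.175498  ]] [244.1452232  239.62285078]
```

Call:
{"fn": "jog_arm", "kwargs": {
  "motion": [0,-0.27,0.05,0.85,0,-0.05,-0.02,0,-0.27,0.05,0.85,0,-0.05,-0.02,0,-0.27,0.05,0.85,0,-0.05,-0.02]
}}

```text
time: 5.58
tool_pos: [0.4355, -0.3584, 0.1888]
eef_rot: [-0.222, 0.713, 0.612, 0.26]
wrist_force: [0.7, -0.3, -0.4]
grip_width: 0.0851
```

```bash
python3 - <<'E'
from plan import *
T=show()
rows(tcp_for_stick(seat(),PO['rest'][2]))
rows(tcp_for_stick(seat(),PO['rest'][2],back=.03))
from bench import camera
c=camera('side')['color'];off,k=(210,200),5
z=cv2.resize(c[200:310,210:300],None,fx=5,fy=5,interpolation=cv2.INTER_CUBIC)
q=(proj([T[:3,3]],'side')[0]-off+.5)*k;cv2.circle(z,tuple(int(v) for v in q),4,(0,255,0),1)
cv2.imwrite('pics/side2z.png',z)
E
```

```text
t 5.58 q [-1.05, 0.35, 1.69, 0.41, 1.67, -0.98] tcp [0.4355, -0.3584, 0.1888] F [0.7, -0.3, -0.4] grip 0.0851
3 rows of [0.03, 0.0, 0.85] [0.0, 0.0, -0.0]
2 rows of [0.05, 0.01, 0.78] [0.01, 0.0, -0.0]
```

View pics/side2z.png

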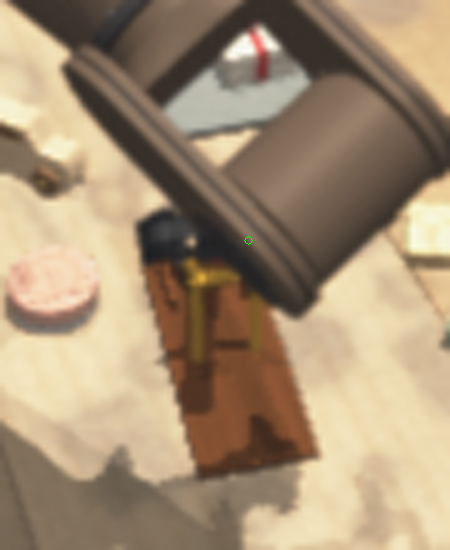

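Call:
{"fn": "jog_arm", "kwargs": {
  "motion": [0,0.03,0,0.85,0,0,0,0,0.03,0,0.85,0,0,0,0,0.03,0,0.85,0,0,0]
}}

```text
time: 6.0
tool_pos: [0.4443, -0.3039, 0.1307]
eef_rot: [-0.223, 0.713, 0.612, 0.26]
wrist_force: [0.4, -1.0, 0.8]
grip_width: 0.0855
```

```bash
python3 - <<'E'
from plan import *
T=show()
rows(tcp_for_stick(seat(),PO['rest'][2]))
E
```

```text
t 6.0 q [-1.0, 0.35, 1.81, 0.44, 1.55, -0.99] tcp [0.4443, -0.3039, 0.1307] F [0.4, -1.0, 0.8] grip 0.0855
1 rows of [-0.07, 0.0, -0.1] [-0.0, -0.0, 0.01]
```

Call:
{"fn": "jog_arm", "kwargs": {
  "motion": [0.4,-0.07,0,-0.1,0,0,0,1,0,0,0,0,0,0,1,0,0,0,0,0,0,1,0,0,0,0,0,0,1,0,0,0,0,0,0,1,0,0,0,0,0,0]
}}

```text
time: 6.75
tool_pos: [0.4446, -0.3088, 0.1349]
eef_rot: [-0.222, 0.712, 0.614, 0.259]
wrist_force: [0.7, 0.4, -1.1]
grip_width: 0.0192
```

```bash
python3 - <<'E'
from plan import *
T=show()
rows(tcp_for_stick(seat(),PO['rest'][2]))
E
```

```text
t 6.75 q [-1.0, 0.35, 1.8, 0.44, 1.55, -0.99] tcp [0.4446, -0.3088, 0.1349] F [0.7, 0.4, -1.1] grip 0.0192
1 rows of [-0.03, -0.03, 0.1] [0.0, 0.01, 0.02]
```

```bash
python3 - <<'E'
from plan import *
T=show()
S=M(seat(),R.from_euler('z',PO['rest'][2]).as_matrix())
np.save('grasp.npy',T);np.save('tcp2stick.npy',np.linalg.inv(T)@S);print((np.linalg.inv(T)@S).round(3))
E
```

```text
t 6.75 q [-1.0, 0.35, 1.8, 0.44, 1.55, -0.99] tcp [0.4446, -0.3088, 0.1349] F [0.7, 0.4, -1.1] grip 0.0192
[[-0.003  0.767  0.642 -0.002]
 [ 1.     0.002  0.003 -0.001]
 [ 0.     0.642 -0.767  0.164]
 [ 0.     0.     0.     1.   ]]
```

Call:
{"fn": "jog_arm", "kwargs": {
  "motion": [1,0.2,0,-0.25,0,0,0,1,0.4,0,-0.5,0,0,0,1,0.6,0,-0.75,0,0,0,1,0.6,0,-0.75,0,0,0,1,0.4,0,-0.5,0,0,0]
}}

```text
time: 7.38
tool_pos: [0.4436, -0.3115, 0.2462]
eef_rot: [-0.221, 0.713, 0.613, 0.259]
wrist_force: [1.0, -0.0, -1.5]
grip_width: 0.0194
```

```bash
cat >> plan.py <<'E'
def tcp_stick(origin,yaw):
    return M(origin,R.from_euler('z',yaw).as_matrix())@np.linalg.inv(np.load('tcp2stick.npy'))
def st(x,y,z): return w(PO['st'],[(x,y,z)])[0]
def where():
    T=show();S=T@np.load('tcp2stick.npy');x,y,a=PO['st'];d=S[:3,3]-[x,y,0];c,s=np.cos(a),np.sin(a)
    print('stick in station',np.round([c*d[0]+s*d[1],-s*d[0]+c*d[1],d[2]],4),'rot',(R.from_euler('z',-a)*R.from_matrix(S[:3,:3])).as_rotvec().round(3));return T
E
python3 - <<'E'
from plan import *
T=where()
from bench import camera
for n,(x,y,wd,h) in {'top':(280,150,110,100),'side':(210,180,90,110)}.items():
    c=camera(n)['color']
    cv2.imwrite(f'pics/{n}3z.png',cv2.resize(c[y:y+h,x:x+wd],None,fx=5,fy=5,interpolation=cv2.INTER_CUBIC))
a=tcp_stick(st(-.055,-.16,.10),PO['st'][2])
rows(a)
E
```

```text
t 7.38 q [-1.0, 0.22, 1.73, 0.44, 1.73, -0.91] tcp [0.4436, -0.3115, 0.2462] F [1.0, -0.0, -1.5] grip 0.0194
stick in station [-0.0924 -0.3542  0.1191] rot [-0.002  0.001 -0.046]
8 rows of [0.57, 0.15, 0.59] [0.03, 0.0, -0.03]
```

View pics/side3z.png

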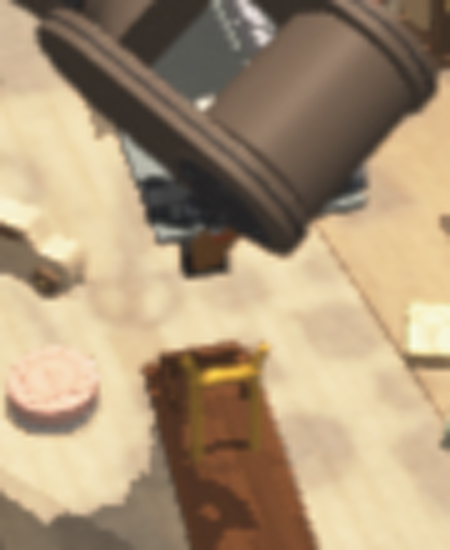

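```bash
python3 - <<'E'
from plan import *
T=show();S=T@np.load('tcp2stick.npy')
for p in [(0,0,0),(-.017,-.018,0),(.017,-.018,0)]:
    P=S@np.r_[p,1];print(((proj([P[:3]],'side')[0]-(210,180)+.5)*5).round())
a=tcp_stick(st(-.062,-.103,.09),PO['st'][2])
rows(a);b=tcp_stick(st(-.062,-.103,.016),PO['st'][2]);rows(b,T0=a)
E
```

```text
t 7.47 q [-1.0, 0.22, 1.73, 0.44, 1.73, -0.91] tcp [0.4442, -0.3122, 0.247] F [0.1, -0.6, -1.4] grip 0.0197
[202. 265.]
[184. 285.]
[231. 278.]
9 rows of [0.65, 0.11, 0.68] [0.02, 0.0, -0.03]
3 rows of [-0.53, -0.0, 0.63] [0.0, -0.0, -0.0]
```

Call:
{"fn": "jog_arm", "kwargs": {
  "motion": [1,0.65,0.11,0.68,0.02,0,-0.03,1,0.65,0.11,0.68,0.02,0,-0.03,1,0.65,0.11,0.68,0.02,0,-0.03,1,0.65,0.11,0.68,0.02,0,-0.03,1,0.65,0.11,0.68,0.02,0,-0.03,1,0.65,0.11,0.68,0.02,0,-0.03,1,0.65,0.11,0.68,0.02,0,-0.03,1,0.65,0.11,0.68,0.02,0,-0.03,1,0.5,0.09,0.52,0.02,0,-0.03]
}}

```text
time: 8.6
tool_pos: [0.5009, -0.0474, 0.2076]
eef_rot: [-0.236, 0.695, 0.63, 0.253]
wrist_force: [0.4, 0.5, -0.8]
grip_width: 0.0194
```

```bash
python3 - <<'E'
from plan import *
T=where()
b=tcp_stick(st(-.062,-.103,.017),PO['st'][2]);rows(b)
E
```

```text
t 8.6 q [-0.6, 0.05, 2.0, 0.6, 1.5, -0.67] tcp [0.5009, -0.0474, 0.2076] F [0.4, 0.5, -0.8] grip 0.0194
stick in station [-0.0704 -0.084   0.0816] rot [0.009 0.012 0.008]
3 rows of [-0.61, 0.07, 0.41] [-0.03, -0.02, -0.0]
```

Call:
{"fn": "jog_arm", "kwargs": {
  "motion": [1,-0.6,0.07,0.4,-0.03,-0.03,0,1,-0.6,0.07,0.4,-0.03,-0.03,0,1,-0.55,0.07,0.38,-0.02,-0.02,0]
}}

```text
time: 8.98
tool_pos: [0.5034, -0.0616, 0.1416]
eef_rot: [-0.229, 0.697, 0.631, 0.251]
wrist_force: [0.3, 0.0, -1.3]
grip_width: 0.0191
```

```bash
python3 - <<'E'
from plan import *
T=where()
rows(tcp_stick(st(-.062,-.103,.016),PO['st'][2]))
rows(tcp_stick(st(-.042,-.103,.016),PO['st'][2]))
from bench import camera
for n,(x,y,wd,h) in {'top':(160,170,130,90),'side':(210,130,90,110)}.items():
    c=camera(n)['color']
    cv2.imwrite(f'pics/{n}4z.png',cv2.resize(c[y:y+h,x:x+wd],None,fx=5,fy=5,interpolation=cv2.INTER_CUBIC))
E
```

```text
t 8.97 q [-0.61, 0.16, 2.02, 0.6, 1.39, -0.76] tcp [0.5034, -0.0616, 0.1416] F [0.3, 0.0, -1.3] grip 0.0191
stick in station [-0.0653 -0.0993  0.0144] rot [-0.003  0.005  0.006]
1 rows of [-0.07, 0.07, -0.12] [-0.06, 0.02, 0.01]
1 rows of [-0.08, 0.73, -0.13] [-0.06, 0.02, 0.01]
```

View pics/side4z.png

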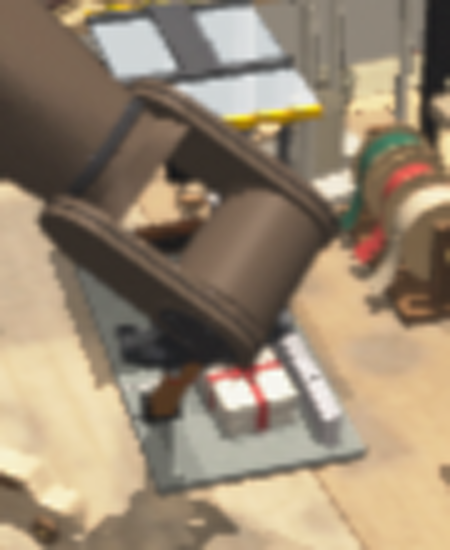

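View pics/top4z.png

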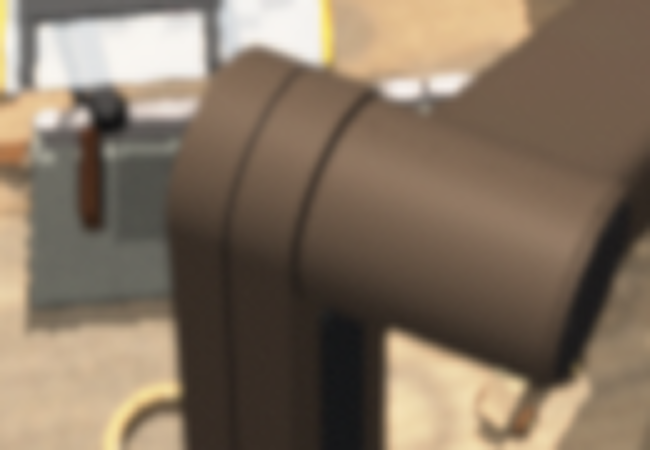

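Call:
{"fn": "jog_arm", "kwargs": {
  "motion": [1,0.03,0.4,-0.05,-0.03,0.02,0,1,0.02,0.35,-0.03,-0.02,0,0,1,0,0.15,0,0,0,0,1,0,0.15,0,0,0,0]
}}

```text
time: 9.57
tool_pos: [0.5366, -0.0668, 0.1443]
eef_rot: [-0.229, 0.698, 0.629, 0.254]
wrist_force: [-1.4, 0.3, -1.1]
grip_width: 0.0193
```

```bash
python3 - <<'E'
from plan import *
T=where()
rows(tcp_stick(st(-.03,-.1,.017),PO['st'][2]))
E
```

```text
t 9.57 q [-0.59, 0.22, 1.95, 0.62, 1.39, -0.73] tcp [0.5366, -0.0668, 0.1443] F [-1.4, 0.3, -1.1] grip 0.0193
stick in station [-0.0306 -0.1005  0.0176] rot [ 0.002  0.002 -0.001]
1 rows of [0.01, 0.01, 0.03] [-0.01, -0.01, -0.02]
```

Call:
{"fn": "jog_arm", "kwargs": {
  "motion": [1,0,0.1,0.02,0,0,0,1,0,0.1,0,0,0,0,1,0,0.1,0,0,0,0]
}}

```text
time: 9.95
tool_pos: [0.5455, -0.0667, 0.1442]
eef_rot: [-0.23, 0.697, 0.629, 0.254]
wrist_force: [-2.3, -0.3, -0.0]
grip_width: 0.0192
```

```bash
python3 - <<'E'
from plan import *
T=where()
from bench import camera
for n,(x,y,wd,h) in {'side':(210,130,90,110)}.items():
    c=camera(n)['color']
    cv2.imwrite(f'pics/{n}5z.png',cv2.resize(c[y:y+h,x:x+wd],None,fx=5,fy=5,interpolation=cv2.INTER_CUBIC))
E
```

```text
t 9.95 q [-0.58, 0.23, 1.93, 0.62, 1.39, -0.72] tcp [0.5455, -0.0667, 0.1442] F [-2.3, -0.3, -0.0] grip 0.0192
stick in station [-0.0222 -0.0993  0.0176] rot [0.003 0.004 0.001]
```

View pics/side5z.png

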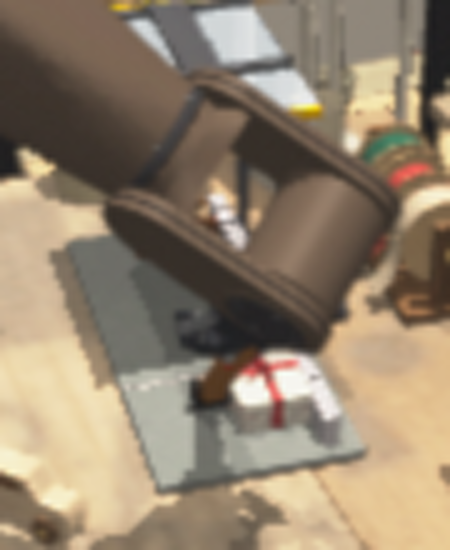

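Call:
{"fn": "jog_arm", "kwargs": {
  "motion": [1,0,0.1,0,0,0,0,1,0,0.1,0,0,0,0]
}}

```text
time: 10.25
tool_pos: [0.548, -0.067, 0.144]
eef_rot: [-0.235, 0.696, 0.631, 0.25]
wrist_force: [-6.5, -2.3, 2.0]
grip_width: 0.0194
```

```bash
python3 - <<'E'
from plan import *
T=where()
E
```

```text
t 10.25 q [-0.58, 0.25, 1.91, 0.61, 1.4, -0.72] tcp [0.548, -0.067, 0.144] F [-6.5, -2.3, 2.0] grip 0.0194
stick in station [-0.0219 -0.0993  0.0175] rot [0.004 0.014 0.01 ]
```

Call:
{"fn": "jog_arm", "kwargs": {
  "motion": [1,0,-0.5,0,0,0,0,1,0,-0.6,0,-0.05,-0.05,-0.05]
}}

```text
time: 10.5
tool_pos: [0.516, -0.0645, 0.1443]
eef_rot: [-0.227, 0.696, 0.633, 0.252]
wrist_force: [0.5, 0.7, -0.5]
grip_width: 0.0193
```

```bash
python3 - <<'E'
from plan import *
T=where()
rows(tcp_stick(st(-.05,-.178,.018),PO['st'][2]))
E
```

```text
t 10.5 q [-0.6, 0.18, 2.0, 0.6, 1.39, -0.75] tcp [0.516, -0.0645, 0.1443] F [0.5, 0.7, -0.5] grip 0.0193
stick in station [-0.0519 -0.1012  0.0169] rot [-0.005 -0.001  0.008]
3 rows of [-0.66, 0.01, -0.55] [-0.01, 0.01, 0.02]
```

Call:
{"fn": "jog_arm", "kwargs": {
  "motion": [1,-0.66,0,-0.56,0,0.02,0.02,1,-0.66,0,-0.56,0,0.02,0.02,1,-0.64,0,-0.55,0,0.02,0.02]
}}

```text
time: 10.88
tool_pos: [0.5071, -0.1414, 0.1454]
eef_rot: [-0.228, 0.698, 0.629, 0.256]
wrist_force: [-0.4, -0.4, -0.9]
grip_width: 0.0194
```

```bash
python3 - <<'E'
from plan import *
T=where()
rows(tcp_stick(st(.02,-.178,.018),PO['st'][2]))
from bench import camera
for n,(x,y,wd,h) in {'side':(220,150,80,100),'top':(160,170,130,90)}.items():
    c=camera(n)['color'];cv2.imwrite(f'pics/{n}6.png',c)
    cv2.imwrite(f'pics/{n}6z.png',cv2.resize(c[y:y+h,x:x+wd],None,fx=6,fy=6,interpolation=cv2.INTER_CUBIC))
E
```

```text
t 10.88 q [-0.73, 0.23, 1.93, 0.56, 1.45, -0.83] tcp [0.5071, -0.1414, 0.1454] F [-0.4, -0.4, -0.9] grip 0.0194
stick in station [-0.0515 -0.1777  0.0187] rot [ 0.002 -0.002 -0.003]
3 rows of [-0.01, 0.8, 0.01] [0.01, -0.01, -0.0]
```

View pics/side6z.png

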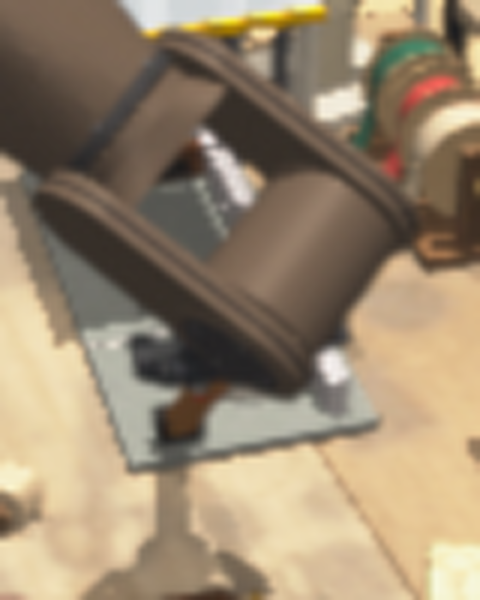

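View pics/top6z.png

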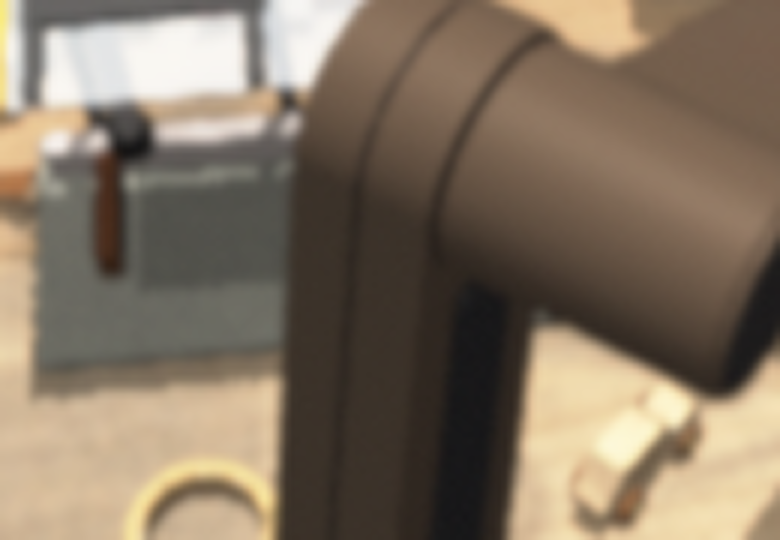

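Call:
{"fn": "jog_arm", "kwargs": {
  "motion": [1,0.66,-0.2,0.56,0,0,0,1,0.66,-0.2,0.56,0,0,0,1,0.3,-0.2,0.25,0,0,0]
}}

```text
time: 11.35
tool_pos: [0.4967, -0.0756, 0.1453]
eef_rot: [-0.224, 0.7, 0.627, 0.258]
wrist_force: [-0.5, 0.1, -1.4]
grip_width: 0.0195
```

```bash
python3 - <<'E'
from plan import *
T=where()
rows(tcp_stick(st(-.055,-.178,.018),PO['st'][2]))
from bench import camera
for n,(x,y,wd,h) in {'side':(220,150,80,90)}.items():
    c=camera(n)['color'];cv2.imwrite(f'pics/{n}7.png',c)
    z=cv2.resize(c[y:y+h,x:x+wd],None,fx=7,fy=7,interpolation=cv2.INTER_CUBIC);cv2.imwrite(f'pics/{n}7z.png',z)
    overlay(z,n,PO['st'],box(-.005,.055,-.1505,-.0655,.012,.044),np.array((220,150))+[-0.02,.41],7,(0,255,0))
    cv2.imwrite(f'pics/{n}7o.png',z)
E
```

```text
t 11.35 q [-0.65, 0.14, 2.03, 0.6, 1.4, -0.78] tcp [0.4967, -0.0756, 0.1453] F [-0.5, 0.1, -1.4] grip 0.0195
stick in station [-0.0674 -0.1136  0.0184] rot [ 0.001 -0.006 -0.01 ]
3 rows of [-0.55, 0.16, -0.45] [0.03, -0.0, -0.01]
```

View pics/side7z.png

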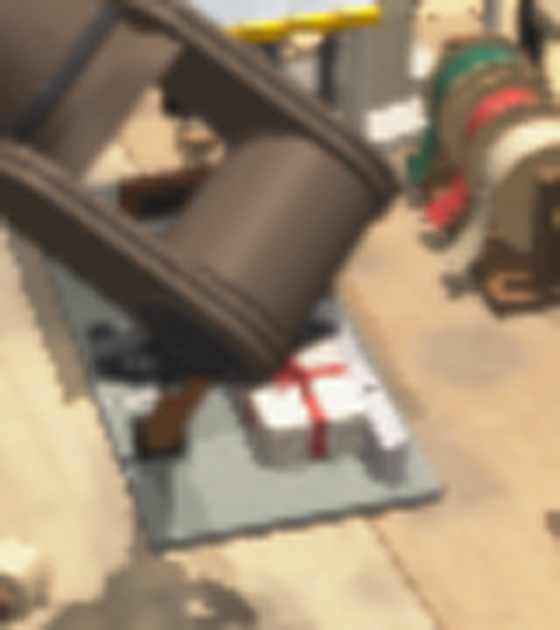

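View pics/side7o.png

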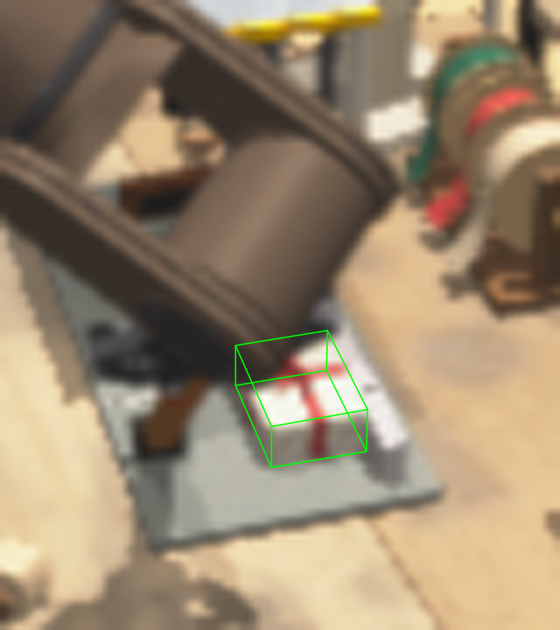

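Call:
{"fn": "jog_arm", "kwargs": {
  "motion": [1,-0.57,0.1,-0.47,0.03,0,0,1,-0.57,0.2,-0.47,0,0,0,1,-0.55,0.2,-0.45,0,0,0,1,0,0.7,0,0,0,0,1,0,0.7,0,0,0,0,1,0,0.7,0,0,0,0]
}}

```text
time: 12.15
tool_pos: [0.5695, -0.1609, 0.1447]
eef_rot: [-0.224, 0.702, 0.626, 0.256]
wrist_force: [0.2, -0.9, -1.3]
grip_width: 0.0194
```

```bash
python3 - <<'E'
from plan import *
T=where()
rows(tcp_stick(st(.02,-.16,.018),PO['st'][2]))
E
```

```text
t 12.15 q [-0.69, 0.35, 1.78, 0.58, 1.45, -0.77] tcp [0.5695, -0.1609, 0.1447] F [0.2, -0.9, -1.3] grip 0.0194
stick in station [ 0.0142 -0.191   0.0176] rot [-0.002 -0.004 -0.014]
2 rows of [0.4, 0.13, 0.33] [0.04, 0.01, -0.03]
```

Call:
{"fn": "jog_arm", "kwargs": {
  "motion": [1,0.4,0.17,0.33,0.04,0.01,-0.04,1,0.4,0.12,0.33,0.03,0.01,-0.03]
}}

```text
time: 12.4
tool_pos: [0.5831, -0.1335, 0.1443]
eef_rot: [-0.227, 0.698, 0.629, 0.256]
wrist_force: [0.4, 0.9, -1.7]
grip_width: 0.019
```

```bash
python3 - <<'E'
from plan import *
T=where()
rows(tcp_stick(st(.022,-.13,.018),PO['st'][2]),n=3)
E
```

```text
t 12.4 q [-0.64, 0.35, 1.77, 0.6, 1.44, -0.74] tcp [0.5831, -0.1335, 0.1443] F [0.4, 0.9, -1.7] grip 0.019
stick in station [ 0.0235 -0.162   0.0174] rot [ 0.001 -0.003 -0.002]
3 rows of [0.28, -0.01, 0.22] [0.01, -0.0, 0.0]
```

Call:
{"fn": "jog_arm", "kwargs": {
  "motion": [1,0.25,0,0.2,0,0,0,1,0.25,0,0.2,0,0,0,1,0.25,0,0.21,0,0,0]
}}

```text
time: 12.78
tool_pos: [0.5853, -0.102, 0.1443]
eef_rot: [-0.227, 0.698, 0.63, 0.255]
wrist_force: [-0.1, -1.0, -0.8]
grip_width: 0.0197
```

```bash
python3 - <<'E'
from plan import *
T=where()
rows(tcp_stick(st(.023,-.08,.018),PO['st'][2]),n=5)
E
```

```text
t 12.78 q [-0.59, 0.33, 1.8, 0.61, 1.41, -0.72] tcp [0.5853, -0.102, 0.1443] F [-0.1, -1.0, -0.8] grip 0.0197
stick in station [ 0.0221 -0.1305  0.0174] rot [-0.    -0.002 -0.001]
5 rows of [0.26, 0.01, 0.21] [0.0, 0.0, 0.0]
```

Call:
{"fn": "jog_arm", "kwargs": {
  "motion": [1,0.26,0.03,0.21,0,0,0,1,0.26,0.03,0.21,0,0,0,1,0.26,0.03,0.21,0,0,0]
}}

```text
time: 13.15
tool_pos: [0.5904, -0.0704, 0.1449]
eef_rot: [-0.227, 0.698, 0.63, 0.254]
wrist_force: [-1.9, -2.3, 0.2]
grip_width: 0.0195
```

```bash
python3 - <<'E'
from plan import *
T=where()
rows(tcp_stick(st(.023,-.02,.018),PO['st'][2]),n=7)
from bench import camera
for n,(x,y,wd,h) in {'side':(220,130,80,90),'top':(160,170,130,90)}.items():
    c=camera(n)['color'];cv2.imwrite(f'pics/{n}8.png',c)
    cv2.imwrite(f'pics/{n}8z.png',cv2.resize(c[y:y+h,x:x+wd],None,fx=6,fy=6,interpolation=cv2.INTER_CUBIC))
E
```

```text
t 13.15 q [-0.54, 0.32, 1.82, 0.63, 1.39, -0.69] tcp [0.5904, -0.0704, 0.1449] F [-1.9, -2.3, 0.2] grip 0.0195
stick in station [ 0.0233 -0.0988  0.0178] rot [-0.002 -0.     0.001]
7 rows of [0.29, -0.0, 0.24] [-0.0, 0.0, 0.0]
```

View pics/side8z.png

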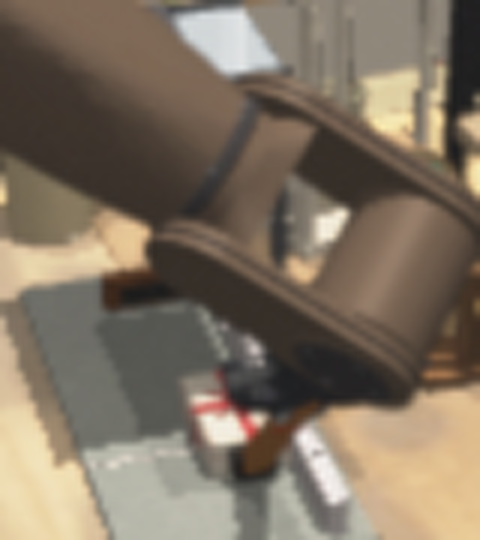

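View pics/top8z.png

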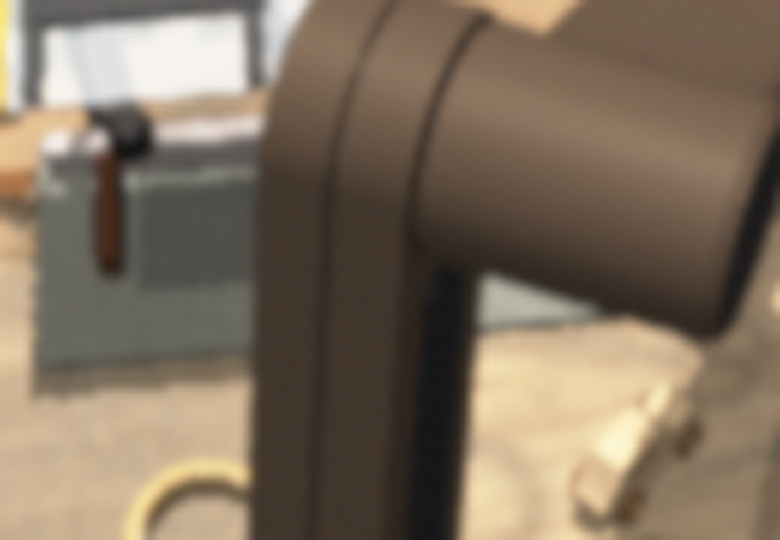

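```bash
python3 - <<'E'
from plan import *
c=cv2.imread('pics/side8.png');z=cv2.resize(c[160:220,230:300],None,fx=9,fy=9,interpolation=cv2.INTER_CUBIC)
T,_=cur();
overlay(z,'side',PO['st'],box(-.005,.055,-.0988,-.0138,.012,.044),np.array((230,160))+[-0.02,.41],9,(0,255,0))
S=np.load('tcp2stick.npy')
overlay(z,'side',PO['st'],box(.0063,.0403,-.1168,-.0988,.018,.042),np.array((230,160))+[-0.02,.41],9,(255,0,0))
cv2.imwrite('pics/side8o.png',z)
E
```

```text
(no output)
```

View pics/side8o.png

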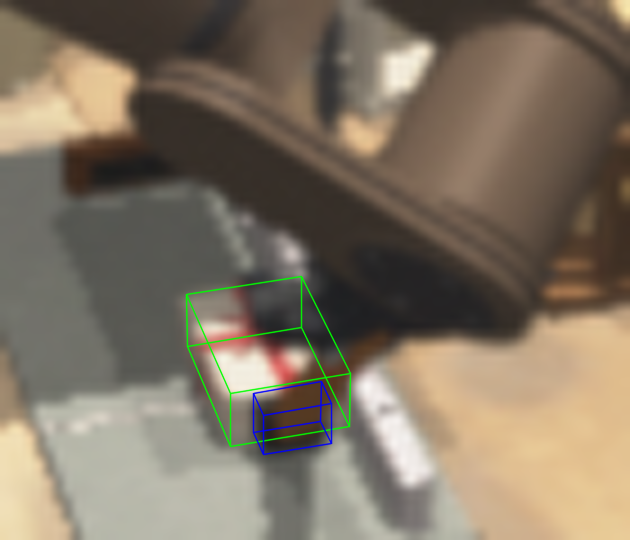

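Call:
{"fn": "jog_arm", "kwargs": {
  "motion": [1,0.28,0.03,0.23,0,0,0,1,0.28,0.03,0.23,0,0,0,1,0.28,0.03,0.23,0,0,0,1,0.28,0.03,0.23,0,0,0]
}}

```text
time: 13.75
tool_pos: [0.5991, -0.025, 0.1453]
eef_rot: [-0.227, 0.698, 0.63, 0.254]
wrist_force: [-2.0, -2.4, -0.2]
grip_width: 0.0192
```

```bash
python3 - <<'E'
from plan import *
T=where()
rows(tcp_stick(st(.023,.03,.018),PO['st'][2]),n=7)
from bench import camera
c=camera('side')['color'];cv2.imwrite('pics/side9.png',c)
z=cv2.resize(c[150:220,220:290],None,fx=8,fy=8,interpolation=cv2.INTER_CUBIC)
T,_=cur();S=T@np.load('tcp2stick.npy');d=S[:3,3]-[*PO['st'][:2],0];a=PO['st'][2];y=-np.sin(a)*d[0]+np.cos(a)*d[1]
overlay(z,'side',PO['st'],box(-.005,.055,y,y+.085,.012,.044),np.array((220,150))+[-0.02,.41],8,(0,255,0))
cv2.imwrite('pics/side9o.png',z)
E
```

```text
t 13.75 q [-0.47, 0.3, 1.84, 0.66, 1.35, -0.64] tcp [0.5991, -0.025, 0.1453] F [-2.0, -2.4, -0.2] grip 0.0192
stick in station [ 0.0273 -0.0526  0.0183] rot [-0.001 -0.001  0.   ]
7 rows of [0.3, -0.02, 0.25] [0.0, 0.0, 0.0]
```

View pics/side9o.png

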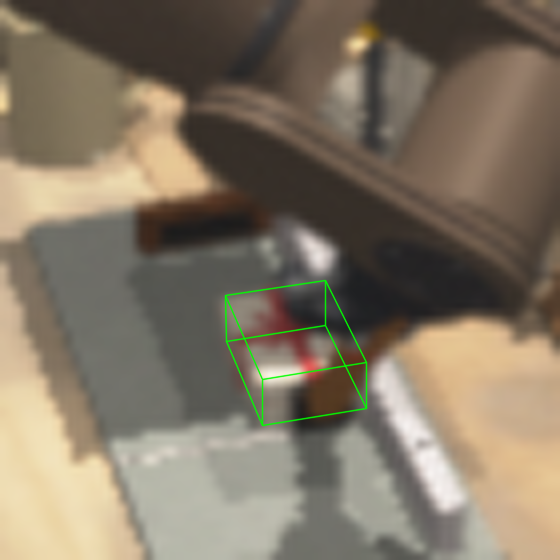

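Call:
{"fn": "jog_arm", "kwargs": {
  "motion": [1,0.29,0,0.24,0,0,0,1,0.29,0,0.24,0,0,0,1,0.29,0,0.24,0,0,0,1,0.29,0,0.24,0,0,0]
}}

```text
time: 14.3
tool_pos: [0.6044, 0.0245, 0.1457]
eef_rot: [-0.228, 0.698, 0.63, 0.255]
wrist_force: [-0.5, -1.1, -1.5]
grip_width: 0.0192
```

```bash
python3 - <<'E'
from plan import *
T=where()
rows(tcp_stick(st(.026,.045,.018),PO['st'][2]),n=5)
from bench import camera
c=camera('side')['color'];cv2.imwrite('pics/side10.png',c)
z=cv2.resize(c[140:210,210:290],None,fx=8,fy=8,interpolation=cv2.INTER_CUBIC)
T,_=cur();S=T@np.load('tcp2stick.npy');d=S[:3,3]-[*PO['st'][:2],0];a=PO['st'][2];y=-np.sin(a)*d[0]+np.cos(a)*d[1]
overlay(z,'side',PO['st'],box(-.005,.055,y,y+.085,.012,.044),np.array((210,140))+[-0.02,.41],8,(0,255,0))
cv2.imwrite('pics/side10o.png',z)
E
```

```text
t 14.3 q [-0.39, 0.29, 1.86, 0.69, 1.3, -0.59] tcp [0.6044, 0.0245, 0.1457] F [-0.5, -1.1, -1.5] grip 0.0192
stick in station [ 0.0274 -0.0026  0.019 ] rot [ 0.001 -0.001 -0.   ]
5 rows of [0.24, -0.01, 0.21] [0.0, -0.0, 0.0]
```

View pics/side10o.png

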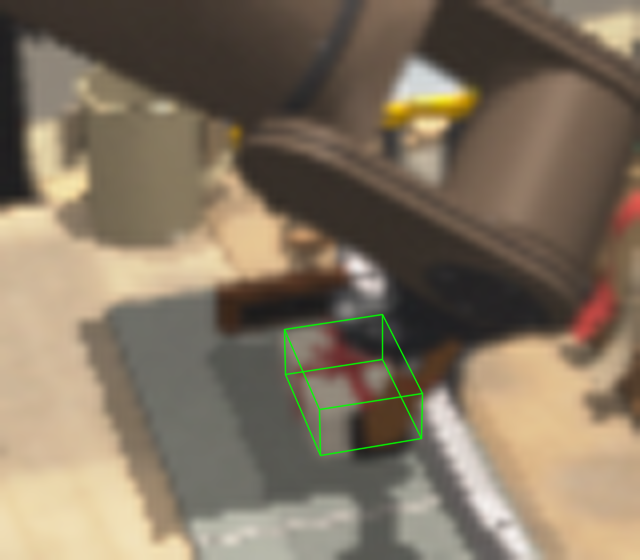

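```bash
python3 - <<'E'
from plan import *
from bench import camera
for n in ('top','side'):
    c=camera(n)['color']
    z=cv2.resize(c[100:280,130:330] if n=='top' else c[60:240,120:320],None,fx=4,fy=4,interpolation=cv2.INTER_CUBIC)
    off=(130,100) if n=='top' else (120,60)
    overlay(z,n,PO['st'],box(-.062,.088,-.063,.173,.255,.257),off,4,(0,255,0))
    cv2.imwrite(f'pics/{n}11.png',z)
E
```

```text
(no output)
```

View pics/top11.png

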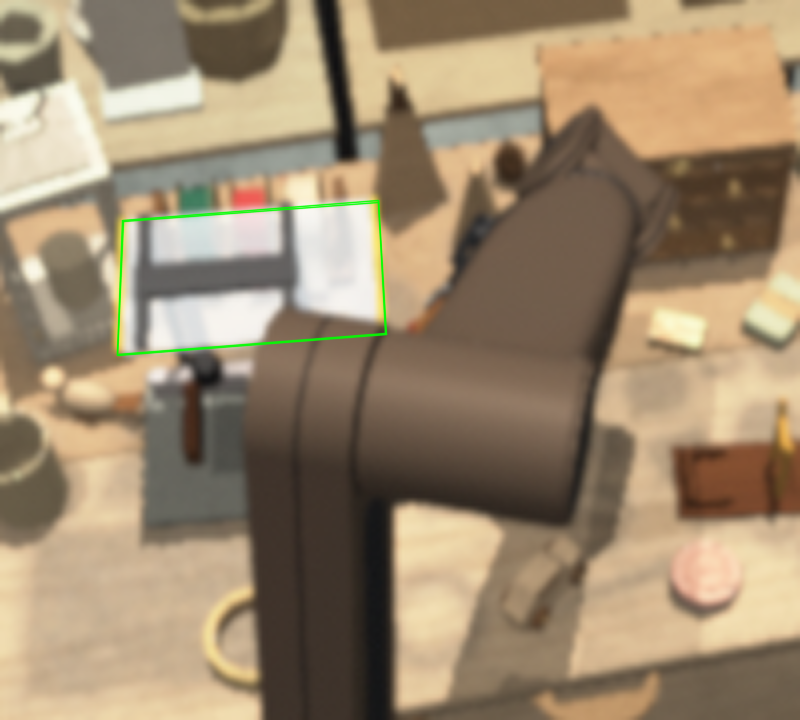

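View pics/side11.png

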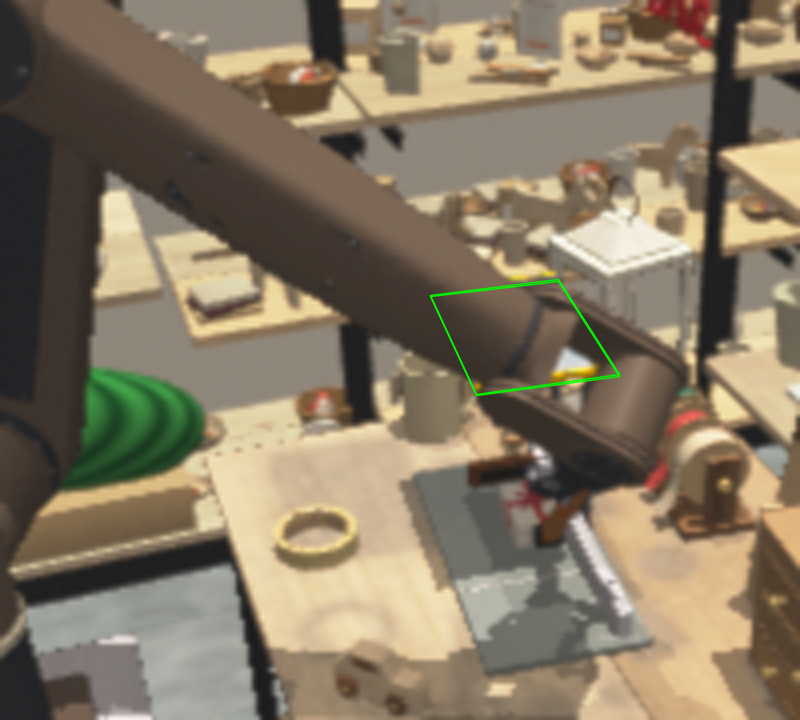

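Call:
{"fn": "jog_arm", "kwargs": {
  "motion": [1,0.28,0,0.24,0,0,0,1,0.28,0,0.24,0,0,0,1,0.26,0,0.22,0,0,0]
}}

```text
time: 14.82
tool_pos: [0.6083, 0.0572, 0.1459]
eef_rot: [-0.227, 0.698, 0.63, 0.255]
wrist_force: [-1.2, -0.8, 0.5]
grip_width: 0.0193
```

```bash
python3 - <<'E'
from plan import *
T=where()
rows(tcp_stick(st(.027,.05,.018),PO['st'][2]),n=3)
E
```

```text
t 14.82 q [-0.34, 0.28, 1.87, 0.71, 1.27, -0.55] tcp [0.6083, 0.0572, 0.1459] F [-1.2, -0.8, 0.5] grip 0.0193
stick in station [0.0281 0.0303 0.0191] rot [ 0.001 -0.002 -0.001]
3 rows of [0.16, -0.01, 0.15] [0.0, -0.0, 0.0]
```

Call:
{"fn": "jog_arm", "kwargs": {
  "motion": [1,0.2,-0.01,0.18,0,0,0,1,0.18,-0.01,0.16,0,0,0]
}}

```text
time: 15.08
tool_pos: [0.6096, 0.0738, 0.1458]
eef_rot: [-0.227, 0.698, 0.63, 0.256]
wrist_force: [-0.3, -1.7, -0.3]
grip_width: 0.0192
```

```bash
python3 - <<'E'
from plan import *
T=where()
rows(tcp_stick(st(.027,.05,.018),PO['st'][2]),n=2)
E
```

```text
t 15.07 q [-0.31, 0.28, 1.87, 0.72, 1.26, -0.54] tcp [0.6096, 0.0738, 0.1458] F [-0.3, -1.7, -0.3] grip 0.0192
stick in station [0.0277 0.0469 0.019 ] rot [ 0.001 -0.003 -0.   ]
2 rows of [0.03, -0.0, 0.05] [0.01, -0.0, 0.0]
```

Nearly at the stop; press on gently in small steps.

Call:
{"fn": "jog_arm", "kwargs": {
  "motion": [1,0.07,0,0.06,0,0,0,1,0.07,0,0.06,0,0,0,1,0.07,0,0.06,0,0,0]
}}

```text
time: 15.45
tool_pos: [0.6109, 0.0783, 0.1472]
eef_rot: [-0.223, 0.697, 0.633, 0.252]
wrist_force: [-4.9, -10.2, 4.6]
grip_width: 0.0192
```

```bash
python3 - <<'E'
from plan import *
T=where()
E
```

```text
t 15.45 q [-0.3, 0.27, 1.87, 0.72, 1.25, -0.53] tcp [0.6109, 0.0783, 0.1472] F [-4.9, -10.2, 4.6] grip 0.0192
stick in station [0.0285 0.0502 0.0193] rot [-0.01  -0.006  0.004]
```

Call:
{"fn": "jog_arm", "kwargs": {
  "motion": [1,0,0,0,0,0,0,1,0,0,0,0,0,0,1,-0.15,0,-0.13,0,0,0,1,-0.4,0,-0.33,0.03,0.05,0,1,-0.6,0,-0.5,0.03,0.02,0]
}}

```text
time: 16.08
tool_pos: [0.6057, 0.0332, 0.1468]
eef_rot: [-0.231, 0.694, 0.633, 0.253]
wrist_force: [0.0, -0.1, -2.2]
grip_width: 0.0191
```

```bash
python3 - <<'E'
from plan import *
T=where()
rows(tcp_stick(st(.026,-.2,.018),PO['st'][2]))
from bench import camera
c=camera('side')['color'];cv2.imwrite('pics/side12.png',c)
z=cv2.resize(c[130:210,200:290],None,fx=8,fy=8,interpolation=cv2.INTER_CUBIC)
overlay(z,'side',PO['st'],box(-.005,.055,.05,.135,.012,.044),np.array((200,130))+[-0.02,.41],8,(0,255,0))
cv2.imwrite('pics/side12o.png',z)
E
```

```text
t 16.07 q [-0.38, 0.29, 1.86, 0.69, 1.31, -0.58] tcp [0.6057, 0.0332, 0.1468] F [0.0, -0.1, -2.2] grip 0.0191
stick in station [0.0264 0.0064 0.0202] rot [0.003 0.002 0.011]
8 rows of [-0.66, -0.01, -0.55] [-0.01, -0.0, 0.01]
```

View pics/side12o.png

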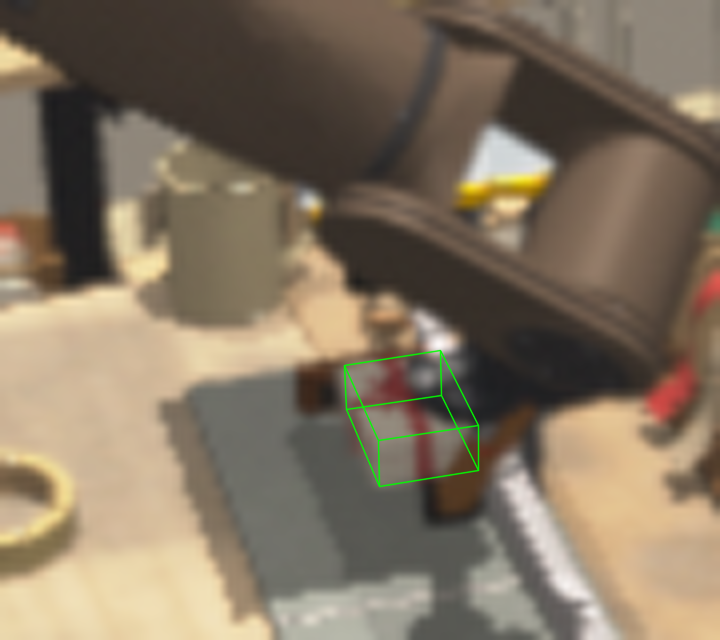

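Call:
{"fn": "jog_arm", "kwargs": {
  "motion": [1,-0.66,-0.02,-0.56,0,0,0,1,-0.66,-0.02,-0.56,0,0,0,1,-0.66,-0.02,-0.56,0,0,0,1,-0.66,-0.02,-0.56,0,0,0,1,-0.66,-0.02,-0.56,0,0,0,1,-0.55,-0.1,-0.65,0,0,0,1,-0.5,-0.2,-0.7,0,0,0.02,1,-0.4,-0.3,-0.75,0,0,0.02]
}}

```text
time: 17.12
tool_pos: [0.5636, -0.1798, 0.1657]
eef_rot: [-0.232, 0.698, 0.627, 0.255]
wrist_force: [-0.5, 0.2, -0.9]
grip_width: 0.0193
```

```bash
python3 - <<'E'
from plan import *
T=where()
G=np.load('grasp.npy')
A=G.copy();A[2,3]+=.09
rows(A)
from bench import camera
c=camera('side')['color'];cv2.imwrite('pics/side13.png',c)
z=cv2.resize(c[130:210,200:290],None,fx=8,fy=8,interpolation=cv2.INTER_CUBIC)
cv2.imwrite('pics/side13z.png',z)
E
```

```text
t 17.12 q [-0.71, 0.34, 1.75, 0.56, 1.52, -0.77] tcp [0.5636, -0.1798, 0.1657] F [-0.5, 0.2, -0.9] grip 0.0193
stick in station [ 0.0078 -0.2093  0.0395] rot [ 0.007  0.006 -0.002]
7 rows of [-0.34, -0.49, -0.65] [-0.03, -0.01, 0.03]
```

View pics/side13z.png

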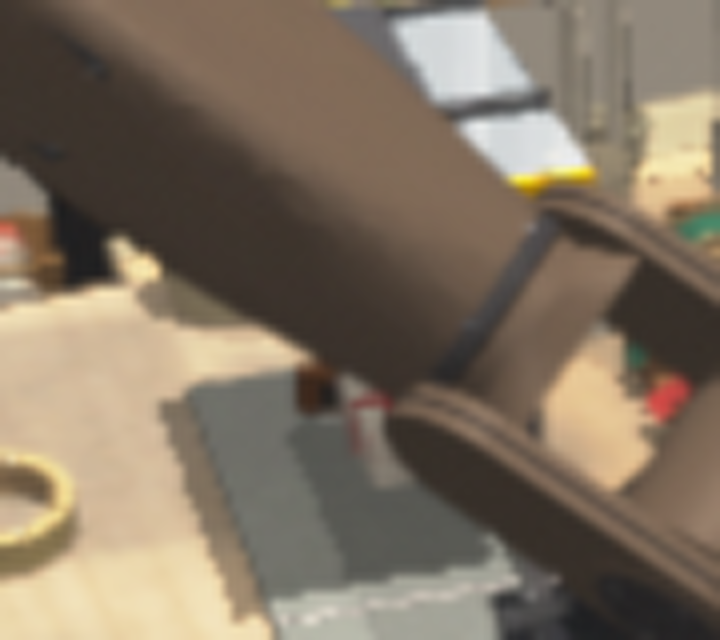

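Call:
{"fn": "jog_arm", "kwargs": {
  "motion": [1,0.55,0,-0.65,0,0,0,1,0.55,0,-0.65,0,0,0,1,0.4,-0.1,-0.55,0,0,0]
}}

```text
time: 17.55
tool_pos: [0.559, -0.1858, 0.2379]
eef_rot: [-0.232, 0.701, 0.625, 0.256]
wrist_force: [-0.3, 0.1, -1.4]
grip_width: 0.0194
```

```bash
python3 - <<'E'
from plan import *
T=where()
A=np.load('grasp.npy');A[2,3]+=.09
rows(A)
E
```

```text
t 17.55 q [-0.73, 0.26, 1.7, 0.56, 1.62, -0.71] tcp [0.559, -0.1858, 0.2379] F [-0.3, 0.1, -1.4] grip 0.0194
stick in station [ 0.0043 -0.2156  0.1118] rot [ 0.008  0.008 -0.009]
6 rows of [-0.63, -0.54, -0.43] [-0.04, -0.01, 0.03]
```

Call:
{"fn": "jog_arm", "kwargs": {
  "motion": [1,-0.63,-0.55,-0.45,-0.04,-0.01,0.03,1,-0.63,-0.55,-0.45,-0.04,-0.01,0.03,1,-0.63,-0.55,-0.45,-0.04,-0.01,0.03,1,-0.63,-0.55,-0.45,-0.04,-0.01,0.03,1,-0.63,-0.55,-0.44,-0.04,-0.01,0.03,1,-0.55,-0.5,-0.38,-0.03,-0.01,0.02]
}}

```text
time: 18.3
tool_pos: [0.4426, -0.3108, 0.2297]
eef_rot: [-0.218, 0.712, 0.614, 0.261]
wrist_force: [0.4, 0.5, -1.4]
grip_width: 0.0192
```

```bash
python3 - <<'E'
from plan import *
T=show()
A=np.load('grasp.npy');print((T[:3,3]-A[:3,3]).round(4))
A[2,3]+=.05
rows(A)
E
```

```text
t 18.3 q [-1.01, 0.23, 1.75, 0.44, 1.7, -0.93] tcp [0.4426, -0.3108, 0.2297] F [0.4, 0.5, -1.4] grip 0.0192
[-0.002  -0.002   0.0948]
2 rows of [-0.45, 0.02, 0.6] [0.03, 0.01, 0.01]
```

Call:
{"fn": "jog_arm", "kwargs": {
  "motion": [1,-0.45,0.03,0.6,0.03,0.02,0.01,1,-0.4,0.02,0.55,0.03,0.02,0.01]
}}

```text
time: 18.55
tool_pos: [0.4448, -0.3102, 0.1864]
eef_rot: [-0.221, 0.712, 0.613, 0.261]
wrist_force: [0.4, 0.2, -2.2]
grip_width: 0.0195
```

```bash
python3 - <<'E'
from plan import *
T=show()
A=np.load('grasp.npy');print((T[:3,3]-A[:3,3]).round(4))
for h in(.025,.01,0.001):
    B=A.copy();B[2,3]+=h
    rows(B,n=1)
E
```

```text
t 18.55 q [-1.0, 0.29, 1.77, 0.44, 1.63, -0.95] tcp [0.4448, -0.3102, 0.1864] F [0.4, 0.2, -2.2] grip 0.0195
[ 0.0002 -0.0014  0.0515]
1 rows of [-0.53, -0.02, 0.7] [0.02, -0.01, 0.0]
1 rows of [-0.85, -0.02, 1.09] [0.02, -0.01, 0.0]
1 rows of [-1.05, -0.02, 1.32] [0.02, -0.01, 0.0]
```

Call:
{"fn": "jog_arm", "kwargs": {
  "motion": [1,-0.3,0,0.38,0.02,0,0,1,-0.3,0,0.38,0,0,0,1,-0.2,0,0.25,0,0,0]
}}

```text
time: 18.92
tool_pos: [0.446, -0.3088, 0.1475]
eef_rot: [-0.224, 0.71, 0.614, 0.261]
wrist_force: [-7.1, -17.5, 26.7]
grip_width: 0.0191
```

```bash
python3 - <<'E'
from plan import *
T=show()
A=np.load('grasp.npy');print((T[:3,3]-A[:3,3]).round(4))
A[2,3]+=.0;rows(A,n=1)
E
```

```text
t 18.93 q [-1.0, 0.34, 1.79, 0.44, 1.58, -0.98] tcp [0.446, -0.3088, 0.1475] F [-7.1, -17.5, 26.7] grip 0.0191
[ 0.0014 -0.      0.0126]
1 rows of [-0.28, -0.05, 0.32] [-0.02, -0.03, 0.02]
```

Call:
{"fn": "jog_arm", "kwargs": {
  "motion": [1,0.35,-0.03,-0.45,0,0,0,1,0.2,0,-0.3,-0.02,-0.03,0.02]
}}

```text
time: 19.18
tool_pos: [0.4451, -0.3106, 0.1757]
eef_rot: [-0.222, 0.712, 0.613, 0.26]
wrist_force: [-0.8, -0.6, -0.5]
grip_width: 0.0192
```

```bash
python3 - <<'E'
from plan import *
T=show()
A=np.load('grasp.npy');print((T[:3,3]-A[:3,3]).round(4));rows(A,n=1)
from bench import camera
for n,off,wh in(('side',(220,225),(70,75)),('top',(290,170),(80,70))):
    c=camera(n)['color'];cv2.imwrite(f'pics/{n}14.png',c)
    z=cv2.resize(c[off[1]:off[1]+wh[1],off[0]:off[0]+wh[0]],None,fx=8,fy=8,interpolation=cv2.INTER_CUBIC)
    cv2.imwrite(f'pics/{n}14z.png',z)
    S=T@np.load('tcp2stick.npy')
    segs=box(-.017,.017,-.018,0,0,.024);e=np.array((0,-.643,.766))
    for sx in(-.01,.01):
      for sn in(-.009,.009):
        a=np.array((sx,-.009,.012))+sn*np.array((0,.766,.643));segs.append((tuple(a),tuple(a+.203*e)))
    for a,b in segs:
        p=proj([(S@np.r_[a,1])[:3],(S@np.r_[b,1])[:3]],n);q=(p-np.array(off)+.5)*8
        cv2.line(z,tuple(int(v) for v in q[0]),tuple(int(v) for v in q[1]),(0,255,0),1,cv2.LINE_AA)
    cv2.imwrite(f'pics/{n}14o.png',z)
E
```

```text
t 19.18 q [-1.0, 0.3, 1.78, 0.44, 1.62, -0.96] tcp [0.4451, -0.3106, 0.1757] F [-0.8, -0.6, -0.5] grip 0.0192
[ 0.0005 -0.0018  0.0407]
1 rows of [-0.83, -0.03, 1.08] [-0.0, -0.01, -0.0]
```

View pics/side14z.png

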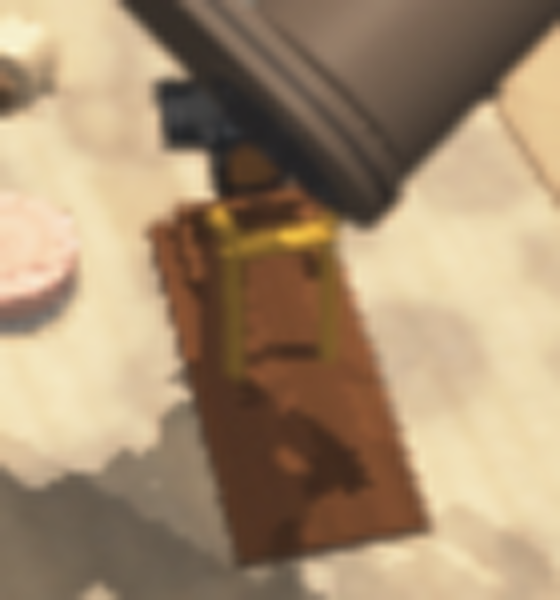

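View pics/side14o.png

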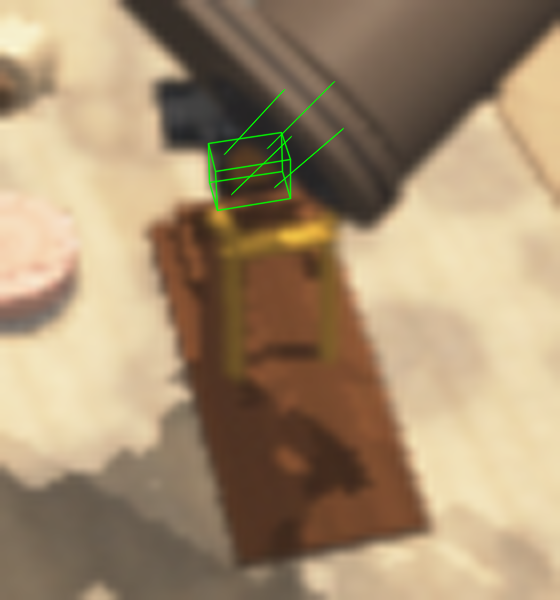

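View pics/top14o.png

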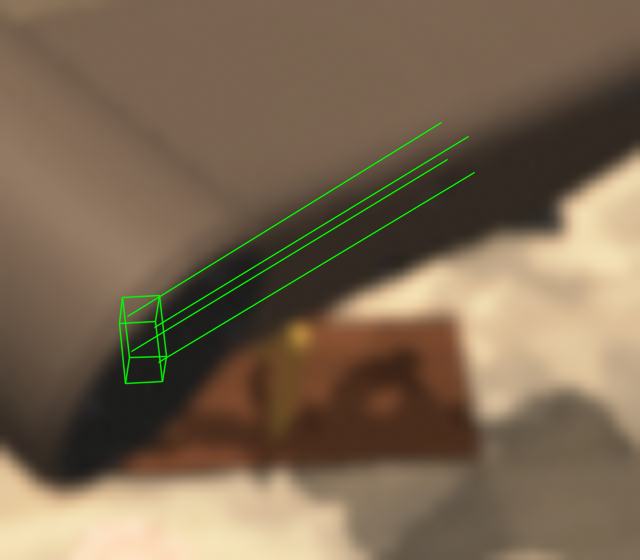

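```bash
python3 - <<'E'
from plan import *
A=np.load('grasp.npy');yr=np.array([-np.sin(PO['rest'][2]),np.cos(PO['rest'][2]),0])
B=A.copy();B[:3,3]+=-.006*yr+[0,0,.028];rows(B,n=1)
C=A.copy();C[:3,3]+=-.006*yr+[0,0,.012];rows(C,n=2,T0=B)
E
```

```text
1 rows of [-0.39, -0.03, 0.24] [0.0, -0.0, 0.0]
2 rows of [-0.17, -0.0, 0.2] [-0.0, -0.0, -0.0]
```

Call:
{"fn": "jog_arm", "kwargs": {
  "motion": [1,-0.4,-0.03,0.24,0,0,0,1,-0.17,0,0.2,0,0,0]
}}

```text
time: 19.52
tool_pos: [0.4435, -0.3148, 0.1531]
eef_rot: [-0.222, 0.712, 0.614, 0.259]
wrist_force: [0.8, 0.9, -0.8]
grip_width: 0.0192
```

```bash
cat >> plan.py <<'E'
def rel():
    T=show();A=np.load('grasp.npy');a=PO['rest'][2];d=T[:3,3]-A[:3,3];c,s=np.cos(a),np.sin(a)
    F=arm.observe()['wrist_force']
    print('rel to grasp, rest axes',np.round([c*d[0]+s*d[1],-s*d[0]+c*d[1],d[2]],4),'rot',R.from_matrix(T[:3,:3]@A[:3,:3].T).as_rotvec().round(3),'F rest',np.round([c*F[0]+s*F[1],-s*F[0]+c*F[1],F[2]],1))
E
python3 - <<'E'
from plan import *
rel()
E
```

```text
t 19.52 q [-1.01, 0.33, 1.78, 0.44, 1.59, -0.98] tcp [0.4435, -0.3148, 0.1531] F [0.8, 0.9, -0.8] grip 0.0192
rel to grasp, rest axes [-0.0002 -0.0061  0.0182] rot [-0.    -0.     0.001] F rest [ 0.6  1.  -0.8]
```

Aligned, 6 mm back; lower in small steps.

Call:
{"fn": "jog_arm", "kwargs": {
  "motion": [1,-0.1,0,0.13,0,0,0,1,-0.1,0,0.13,0,0,0]
}}

```text
time: 19.77
tool_pos: [0.4429, -0.3134, 0.1407]
eef_rot: [-0.223, 0.712, 0.613, 0.26]
wrist_force: [-0.5, -0.5, -1.5]
grip_width: 0.0195
```

```bash
python3 - <<'E'
from plan import *
rel()
E
```

```text
t 19.77 q [-1.01, 0.35, 1.79, 0.44, 1.57, -0.99] tcp [0.4429, -0.3134, 0.1407] F [-0.5, -0.5, -1.5] grip 0.0195
rel to grasp, rest axes [-0.0009 -0.0048  0.0057] rot [0.003 0.002 0.001] F rest [-0.4 -0.6 -1.5]
```

Call:
{"fn": "jog_arm", "kwargs": {
  "motion": [1,-0.06,0.03,0.07,0,0,0,1,-0.04,0,0.06,0,0,0]
}}

```text
time: 20.02
tool_pos: [0.4441, -0.3122, 0.1362]
eef_rot: [-0.225, 0.711, 0.613, 0.261]
wrist_force: [0.3, 0.4, 4.2]
grip_width: 0.019
```

```bash
python3 - <<'E'
from plan import *
rel()
E
```

```text
t 20.02 q [-1.0, 0.36, 1.79, 0.44, 1.57, -0.99] tcp [0.4441, -0.3122, 0.1362] F [0.3, 0.4, 4.2] grip 0.019
rel to grasp, rest axes [-0.     -0.0034  0.0013] rot [0.008 0.001 0.002] F rest [0.3 0.5 4.2]
```

Call:
{"fn": "jog_arm", "kwargs": {
  "motion": [0.75,0,0,0,0,0,0,0.5,0,0,0,0,0,0,0,0,0,0,0,0,0,0,0,0,0,0,0,0,0,0,0,0,0,0,0]
}}

```text
time: 20.65
tool_pos: [0.4445, -0.3132, 0.1368]
eef_rot: [-0.223, 0.711, 0.613, 0.261]
wrist_force: [-0.0, 0.1, 0.9]
grip_width: 0.0854
```

```bash
python3 - <<'E'
from plan import *
rel()
E
```

```text
t 20.65 q [-1.0, 0.36, 1.79, 0.44, 1.56, -0.99] tcp [0.4445, -0.3132, 0.1368] F [-0.0, 0.1, 0.9] grip 0.0854
rel to grasp, rest axes [ 0.0006 -0.0044  0.0019] rot [0.004 0.    0.001] F rest [-0.1  0.   0.9]
```

Fingers open; back out straight along the shaft.

Call:
{"fn": "jog_arm", "kwargs": {
  "motion": [0,0,0,-0.5,0,0,0,0,0,0,-0.8,0,0,0,0,0,0,-0.9,0,0,0,0,0,0,-0.9,0,0,0,0,0,0,-0.9,0,0,0,0,0.5,0,-0.9,0,0,0,0,0.5,-0.6,-0.7,0,0,0,0,0.5,-0.6,-0.7,0,0,0,0,0.5,-0.6,-0.7,0,0,0]
}}

```text
time: 21.78
tool_pos: [0.3747, -0.4005, 0.3465]
eef_rot: [-0.222, 0.712, 0.613, 0.26]
wrist_force: [0.3, 0.1, 0.1]
grip_width: 0.0857
```

```bash
python3 - <<'E'
from plan import *
rel()
from bench import camera
for n,off,wh in(('side',(225,235),(60,65)),('top',(290,180),(70,60))):
    c=camera(n)['color'];cv2.imwrite(f'pics/{n}15.png',c)
    z=cv2.resize(c[off[1]:off[1]+wh[1],off[0]:off[0]+wh[0]],None,fx=8,fy=8,interpolation=cv2.INTER_CUBIC)
    cv2.imwrite(f'pics/{n}15z.png',z)
E
```

```text
t 21.77 q [-1.16, 0.22, 1.56, 0.38, 1.96, -0.98] tcp [0.3747, -0.4005, 0.3465] F [0.3, 0.1, 0.1] grip 0.0857
rel to grasp, rest axes [-0.0553 -0.1012  0.2116] rot [ 0.001  0.    -0.   ] F rest [0.3 0.1 0.1]
```

View pics/side15z.png

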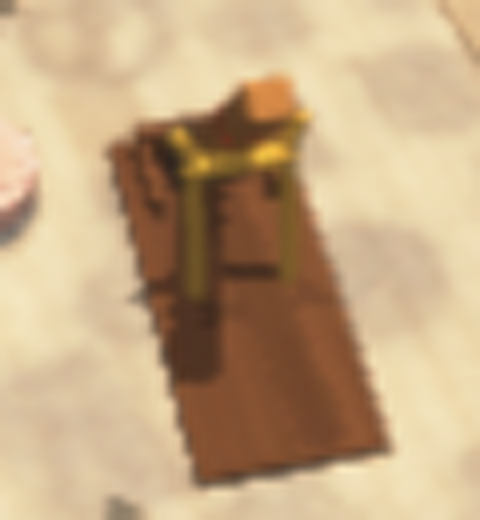

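View pics/top15.png

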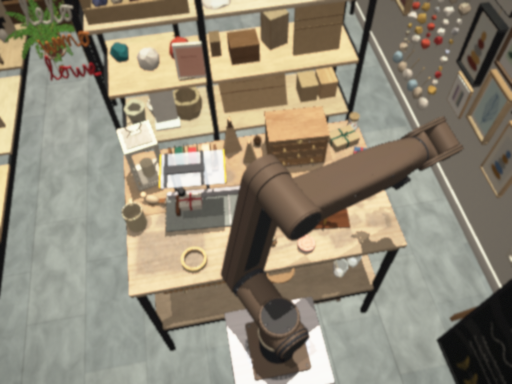

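View pics/side15.png

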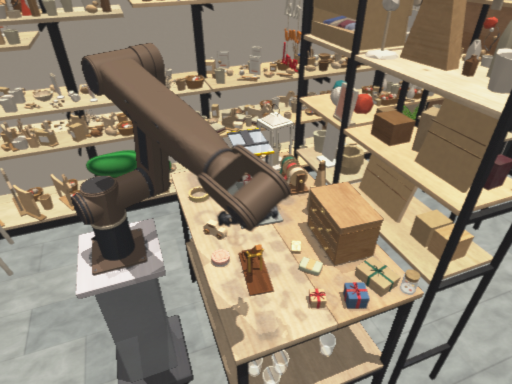

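```bash
python3 - <<'E'
from plan import *
c=cv2.imread('pics/top15.png');off=(155,175)
z=cv2.resize(c[175:235,155:240],None,fx=9,fy=9,interpolation=cv2.INTER_CUBIC);z0=z.copy()
overlay(z,'top',PO['st'],box(-.005,.055,.05,.135,.012,.044),np.array(off)+[.16,-.32],9,(0,255,0))
cv2.imwrite('pics/top16o.png',np.hstack([z0,z])[:, :])
im=cv2.imread('pics/top16o.png');cv2.imwrite('pics/top16o.png',cv2.resize(np.vstack([z0,z]),None,fx=.55,fy=.55))
E
```

```text
(no output)
```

View pics/top16o.png

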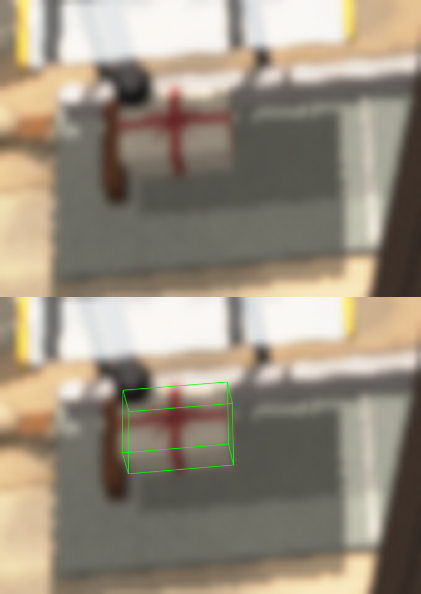

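```bash
python3 - <<'E'
from bench import arm
print(arm.job_done())
E
```

```text
the job is handed in; nothing more can be done
None
```

The job is handed in at about 22 s of the 72 s allowed. I gripped the stick, pressed the gift box against the fence with the side of the shoe in front of the guard, fed it along the fence to the end stop, and laid the stick back in its rest.

- **Flush press:** the stick stopped where a flush box should stop it, with about 6.5 N. The side view showed the box within about 1 pixel (3 mm) of its flush pose.
- **Home:** the stick met the stop at station y = 0.050, the expected place, with about 10 N. After I backed out, both cameras showed the box parallel, against the fence and at the stop, to within about 1 to 2 mm.
- **Stick return:** the first try caught at about 27 N, probably on the rest's toe stop. I lifted it, shifted it 6 mm back and lowered it again, and it went in. In the last side picture the stick looks the same as at the start, to within about a pixel.
- **Robot at hand-in:** the gripper was open and clear, with the wrist force near zero.
- **Not checked:** I did not measure the bystanders' positions. The route kept well above them, and I saw no sign of contact in the forces or pictures. The hand-in gives no verdict.

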